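# Hang the drained change gears on the storage hook

### The job

The lathe's three change gears have drained in the slanted rack: hang them on the storage hook in order of size, largest first and slid fully home against the collar, then the medium one home against the large, then the small one home against the medium. Each goes on boss first (boss towards the post) and is left hanging on the bar. Do not shift or knock over the spray can, the jar or the empty case.

Things in the scene. Friction and masses are not known exactly. Their poses are not given: they have to be found in the camera images.
- gear_large: large change gear, blackened steel, the biggest: toothed disc 120 mm across, 12 mm thick (rim 13 mm wide, web inside it 5 mm, flush behind); hub 46 mm across with a 32 mm through bore, proud 25 mm behind (-x, the boss) and 4 mm in front (+x); 0.85 kg. +x runs along the bore to the front; origin on the disc's back face, 53.6 mm below the axis. Starts in any rack slot.
- large_axis (a point): point on the bore axis of the large gear, in the middle of the 12 mm thickness of its toothed disc (31 mm from the end of the boss, 10 mm from the front end of the hub); axes as the gear's.
- gear_medium: medium change gear, bright steel: toothed disc 102 mm across, 12 mm thick (rim 13 mm wide, web inside it 5 mm, flush behind); hub 46 mm across with a 32 mm through bore, proud 25 mm behind (-x, the boss) and 4 mm in front (+x); 0.73 kg. +x runs along the bore to the front; origin on the disc's back face, 43.3 mm below the axis. Starts in any rack slot.
- medium_axis (a point): point on the bore axis of the medium gear, in the middle of the 12 mm thickness of its toothed disc (31 mm from the end of the boss, 10 mm from the front end of the hub); axes as the gear's.
- gear_small: small change gear, brass, the smallest: toothed disc 86 mm across, 12 mm thick (rim 13 mm wide, web inside it 5 mm, flush behind); hub 46 mm across with a 32 mm through bore, proud 25 mm behind (-x, the boss) and 4 mm in front (+x); 0.60 kg. +x runs along the bore to the front; origin on the disc's back face, 33.5 mm below the axis. Starts in any rack slot.
- small_axis (a point): point on the bore axis of the small gear, in the middle of the 12 mm thickness of its toothed disc (31 mm from the end of the boss, 10 mm from the front end of the hub); axes as the gear's.
- hook: steel bar 12 mm thick on the green stand, rising 25 degrees. Origin on its axis at the face of a 40 mm stop collar, 130 mm above the bench; +x along the bar to the tip, +z square to it, upward. Straight to x = 138 mm, then turned up: ends at 154, top 13 mm above the axis. A hung gear's axis is 10 mm below the bar's. A 30 mm post behind the collar reaches 15 mm above the origin.
- rack: drip rack, fixed: steel tray 250 x 150 mm (x from -115 to 135), origin on its underside, two blue combs 54 mm apart (6 mm thick), slots at x = -17, 41, 99 mm with floor 22 mm high. Gears stand across the combs, boss between them, tops leaning 30 degrees towards -x. Along the lean, teeth reach 56 mm up behind a disc and 18 mm in front, 4 mm play: a gear lifts out along its lean.
- vise: red bench vise, fixed: origin at the centre of its round foot, 144 mm across; jaws towards +x, 150 mm high, 125 mm wide; it reaches from x = -75 to +207 mm.
- spray_can: blue aerosol can, loose, upright, 65 mm across, 200 mm high with its red cap; origin under its centre. Bystander.
- jar: amber glass jar with a yellow lid, loose, 70 mm across, 85 mm high; origin under its centre. Bystander.
- case_tube: green and teal empty case, loose, standing on end, 26 x 26 x 95 mm; origin under its centre. Bystander.
There are look-alikes about, which are no part of the job. What is shaped like the gear_small but pink or turquoise is not meant.

How it is judged:
By the outcome, as a careful person would: the job done as asked, in the order asked, and still so for the second after the job is handed in, with the robot touching nothing.
It also fails if it takes over 72 s, if anything falls off the work surface, if the arm or the gripper's body presses on something with over 40 N, if the wrist force passes 120 N, or if a joint passes its speed limit or range.

### The arm

A 6-joint arm with a two-finger parallel gripper is mounted at the origin on the work surface. World frame = base frame: x ahead of the robot, y to its left, z up, the work surface at z = 0. Lengths are in mm, angles in rad, forces in N, time in s.
With the tool pointing down it reaches from about 325 to 775 mm from the base axis. Payload 5.5 kg.
Tool frame: the origin (TCP) lies midway between the tips of the shut fingers; the grasp point (between the pads) lies bot.grip_point_offset behind it (bot.grip_point_offset is the distance from the TCP to the grasp point, in mm); z points along the fingers, y is the line along which they close (so a half turn about z gives the same grasp; the last joint's range is limited). The gripper opens to 88 mm and grips with 3 to 60 N. Pads are 20 mm wide; open, the fingers measure 115 mm over their backs; the gripper's body (75 mm by 178 mm) begins 61 mm behind the grasp point.
Start: joints at [1.101, 0.091, 1.231, -0, 1.82, -0.057], TCP at [240.711, 549.613, 222.631] pointing down, gripper open.
Joint ranges: [-2.87, 2.87], [-0.86, 2.18], [0.17, 2.46], [-1.51, 4.65], [0.06, 2.69], [-2.65, 2.65]. Speed limits (rad/s): [2.57, 2.57, 3.01, 3.14, 3.14, 3.14].

### API

Orientations are given as [roll, pitch, yaw] about the fixed x, y, z axes, in that order (R = Rz(yaw) Ry(pitch) Rx(roll)).
In Python, from rig import telemetry, camera, bot, models gives the robot as it stands.
- The arm moves only by the tool jog_arm, never from a script. Its argument "motion" is a list of rows, each a list of 3 entries, a list of its own where there are three numbers: the shift along the tool's x, y, z in units of 30 mm (1.0 is 30 mm), then the turn about the tool's z in units of 5 degrees (1.0 is 5 degrees), then the finger opening in mm, from 0 to 87.8. In form: [[[dx, dy, dz], spin, claw], ...]. A call has 1 to 12 rows; each row shifts and turns the commanded pose from where the row before left it, along the tool's axes as they then stand; what a row does not reach is not made up. A row lasts 1/12 s, in which the tool goes at most 41.7 mm and 7.16 degrees, less where a joint would pass 70% of its speed; a pose out of reach is approached as far as the arm can. A call is refused whole if a number of a shift passes 1 or a number of a turn 1, either way. A call with a gripper value outside its range is refused whole. The fingers move at their own pace and stop on an object; the grip force is fixed at half the most. Time passes only in rows, so rows that do not move let the fingers close. It gives the time, the measured TCP pose, the force, the opening and the grip force at its end, in the units of the state.
- telemetry.get_state(): the state, without advancing time (a new reading comes with each control period).
- camera(name): name is "scene" or "top" or "wrist"; returns a dict with "img" (420x560x3 uint8, red, green, blue), "fovy" (degrees; the focal length in pixels is half the picture's height over the tangent of half this angle, whatever the lens; pixels are square), "cx", "cy" (the principal point, pixels), "k1" (the pictures are not rectified: a ray, as slopes to the right and down, at radius r is drawn at 1 + k1 r^2 times it, then the intrinsics apply), "R" (3x3) and "t" (3): a world point X has camera coordinates R X + t; the wrist camera has in their place "hand_eye" (4x4, takes a point from camera to tool coordinates, whose origin is the TCP and whose axes are the flange's). Camera axes: x right, y down, z forward; pixel columns grow to the right and rows downward; lengths in mm; the calibration is good to about 2 mm. A picture is of the moment at which its call begins: read the wrist's pose just before it. There is no depth.
- bot.sign_off(): hands the job in; it is judged then, once.
Trained networks look in a picture, given as the dict that the camera call returned (one of the last four; its "shot" number tells which), for a name from the list of things; names that differ only in an ending like _2 or _b are one class to them, and where a whole thing is asked for, a point or a joint stands for the part that bears it (a point fixed in the world has none). Each returns a list of dicts, best first, with "confidence" (0 to 1); they miss things now and then, are a little off and sometimes report something else, mostly with a low value. They report only what shows in the picture. A call takes as long as a camera call. They do not tell look-alikes from the thing itself.
- models.spot_in(picture, name): "extent" ([left, top, width, height] in pixels, round what is visible of it).
- models.trace(picture, name): "region" (420x560 bool, what is visible of it) and "extent" ([left, top, width, height] in pixels, round what is visible of it).
The state is a dict: "time_s": time; "joint_pos": joint angles; "dq": joint speeds; "joint_efforts": joint torques, N m; "position": TCP position; "tool_rot": TCP orientation; "contact_force": force on the tool from outside, world axes, zero at the start; "moment": the same for the moment, N m; "finger_gap": finger opening in mm; "grip_force": force on a finger pad.
Only numpy, scipy, OpenCV 4.12 (cv2) and the standard library are available. Lean on these libraries where they do the work, as an engineer would, in place of code of your own. Each camera call takes 0.05 s, during which the arm holds its last target. There are 200 camera calls.

## Working session

There is one attempt and no reset: what is moved stays moved. The work goes in short steps, Python scripts to look and compute and a tool call to move; the robot and the scene stay as the last step left them, time stands still between calls to the robot, and variables do not carry over. Pictures are saved under pics/ and viewed, at most 10 in all, crops included, and the job is handed in when it is done.

Besides the shell and the picture viewer there is one more tool, called after "Call:" as name(argument=value, ...), one argument or row to a line, values as JSON. jog_arm: Moves the arm, as the interface text tells. Its arguments: {"type":"object","properties":{"motion":{"type":"array","items":{"type":"array"}}},"required":["motion"]}

```bash
mkdir -p pics; ls; cat > h.py <<'E'
import numpy as np, cv2
from scipy.spatial.transform import Rotation as Ro
from rig import telemetry, camera, bot, models
def cam(n):
    s=telemetry.get_state(); c=camera(n); c['name']=n
    c['f']=210/np.tan(np.radians(c['fovy'])/2)
    if n=='wrist':
        T=np.eye(4); T[:3,:3]=Ro.from_euler('xyz',s['tool_rot']).as_matrix(); T[:3,3]=s['position']
        M=np.linalg.inv(T@np.array(c['hand_eye'])); c['R'],c['t']=M[:3,:3],M[:3,3]
    c['R']=np.array(c['R']);c['t']=np.array(c['t']); return c
def proj(c,X):
    p=np.atleast_2d(X)@c['R'].T+c['t']; q=p[:,:2]/p[:,2:]; q=q*(1+c['k1']*(q**2).sum(1,keepdims=True))
    return q*c['f']+[c['cx'],c['cy']]
def ray(c,uv):
    d=(np.array(uv,float)-[c['cx'],c['cy']])/c['f']; q=d.copy()
    for _ in range(20): q=d/(1+c['k1']*(q@q))
    o=-c['R'].T@c['t']; v=c['R'].T@np.r_[q,1]; return o,v/np.linalg.norm(v)
def onz(c,uv,z):
    o,v=ray(c,uv); return o+v*(z-o[2])/v[2]
def tri(rs):
    A=sum(np.eye(3)-np.outer(v,v) for o,v in rs); b=sum((np.eye(3)-np.outer(v,v))@o for o,v in rs)
    return np.linalg.solve(A,b)
def save(c,n): cv2.imwrite(f'pics/{n}.png',cv2.cvtColor(c['img'],cv2.COLOR_RGB2BGR))
E
python3 - <<'E'
from h import *
np.set_printoptions(precision=1,suppress=True)
s=telemetry.get_state(); print(s, bot.grip_point_offset)
a=cam('scene');b=cam('top')
save(a,'scene0');save(b,'top0')
for c in (a,b):
    print(c['name'],c['f'],c['k1'],-c['R'].T@c['t'],c['R'][2])
    for n in 'gear_large gear_medium gear_small hook rack vise spray_can jar case_tube'.split():
        print(n,[(np.round(d['extent']).tolist(),round(d['confidence'],2)) for d in models.spot_in(c,n)])
E
```

```text
pics
{'time_s': 0.0, 'joint_pos': array([ 1.1,  0.1,  1.2,  0. ,  1.8, -0.1]), 'dq': array([-0.,  0., -0., -0.,  0.,  0.]), 'joint_efforts': array([ -0. , -44.6, -40.6,   0.1,   0. ,  -0. ]), 'position': array([240.6, 549.3, 221.5]), 'tool_rot': array([-3.1, -0. ,  2.7]), 'contact_force': array([-0.3,  0.6, -0.8]), 'moment': array([-0.,  0.,  0.]), 'grip_force': 0.0, 'finger_gap': 88.12470437975568} 18.700000000000003
scene 464.0524562073042 -0.019348084739843858 [1189.   -46.6  928.7] [-0.6  0.1 -0.8]
gear_large [([353.0, 198.0, 47.0, 47.0], 0.77), ([235.0, 236.0, 14.0, 31.0], 0.2)]
gear_medium [([368.0, 228.0, 38.0, 42.0], 0.91), ([351.0, 201.0, 50.0, 47.0], 0.61), ([240.0, 268.0, 104.0, 152.0], 0.17)]
gear_small [([310.0, 157.0, 33.0, 30.0], 0.89), ([272.0, 195.0, 34.0, 31.0], 0.73), ([287.0, 237.0, 34.0, 30.0], 0.68), ([349.0, 197.0, 23.0, 22.0], 0.63)]
hook [([103.0, 192.0, 19.0, 45.0], 0.89)]
rack [([321.0, 192.0, 100.0, 99.0], 0.81)]
vise [([242.0, 267.0, 106.0, 153.0], 0.61)]
spray_can [([223.0, 151.0, 27.0, 68.0], 0.92)]
jar [([418.0, 179.0, 31.0, 40.0], 0.6)]
case_tube [([233.0, 235.0, 16.0, 30.0], 0.89)]
top 434.7927113188762 0.027341029118066785 [ 335.2  115.5 1156.4] [ 0.2 -0.  -1. ]
gear_large [([437.0, 185.0, 18.0, 69.0], 0.68), ([180.0, 190.0, 45.0, 24.0], 0.57), ([185.0, 172.0, 36.0, 19.0], 0.22)]
gear_medium [([181.0, 167.0, 40.0, 22.0], 0.8)]
gear_small [([208.0, 277.0, 31.0, 36.0], 0.9), ([256.0, 180.0, 32.0, 35.0], 0.78), ([186.0, 214.0, 35.0, 22.0], 0.7), ([150.0, 277.0, 33.0, 33.0], 0.69), ([260.0, 231.0, 32.0, 34.0], 0.59)]
hook [([442.0, 187.0, 11.0, 68.0], 0.63), ([184.0, 174.0, 35.0, 18.0], 0.5)]
rack [([177.0, 161.0, 63.0, 98.0], 0.67)]
vise [([275.0, 59.0, 61.0, 112.0], 0.57)]
spray_can [([311.0, 249.0, 35.0, 28.0], 0.95)]
jar [([114.0, 218.0, 38.0, 32.0], 0.6), ([178.0, 192.0, 49.0, 23.0], 0.44)]
case_tube [([322.0, 191.0, 12.0, 15.0], 0.58)]
```

View pics/scene0.png

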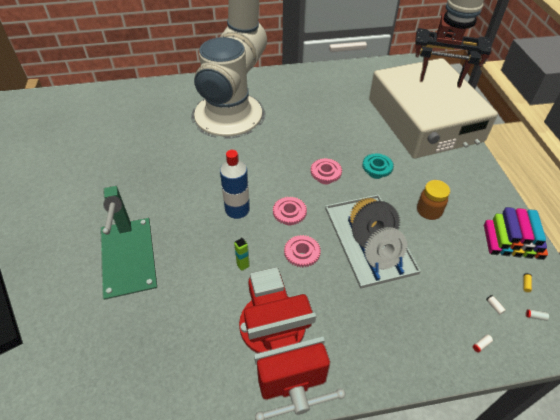

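View pics/top0.png

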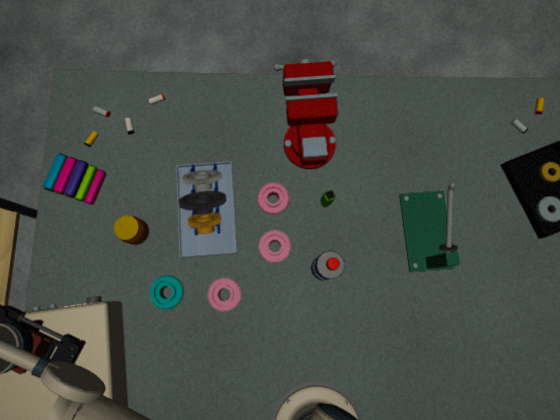

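Scene: gears in the rack show at (388,248) medium (bright), (376,222) large (black), (360,208) small (brass). Look-alikes are the pink rings (326,170), (290,210), (302,250) and the turquoise one (377,165). Medium, large and small all stand in the rack, and in the top view small is at (204,223), large (203,200), medium (202,176). The hook bar is at (110,215) in scene and (450,215) in top.

```bash
python3 - <<'E'
from h import *
np.set_printoptions(precision=1,suppress=True)
b=cam('top');a=cam('scene');w=cam('wrist')
print(telemetry.get_state()['tool_rot'], np.array(w['hand_eye']), w['f'])
for uv in [(178,165),(231,162),(236,252),(182,256)]: print('tray',onz(b,uv,5))
for uv in [(347,204),(378,198),(415,272),(384,283)]: print('trayS',onz(a,uv,5))
for uv in [(401,193),(443,191),(458,266),(409,271)]: print('stand',onz(b,uv,3))
print('hook tip',tri([ray(b,(450.5,185)),ray(a,(107,231))]))
for n in ['gear_large','gear_medium','gear_small','rack','hook']:
  for c in (a,b):
    d=models.trace(c,n)
    print(n,c['name'],[ (np.round(x['extent']).tolist(),round(x['confidence'],2)) for x in d[:2]])
save(w,'w0')
A=cv2.resize(a['img'][180:290,310:430],None,fx=4,fy=4,interpolation=2)
B=cv2.resize(b['img'][155:265,170:245],None,fx=4,fy=4,interpolation=2)
im=np.hstack([A,B]);cv2.imwrite('pics/crop1.png',im[:,:,::-1])
C=np.hstack([cv2.resize(a['img'][180:250,80:140],None,fx=6,fy=6,interpolation=2),cv2.resize(b['img'][175:280,390:470],None,fx=4,fy=4,interpolation=2)]) if 0 else None
E
```

```text
[-3.1  0.   2.7] [[   0.    -1.    -0.3   72.3]
 [   1.     0.    -0.     0.4]
 [   0.    -0.3    1.  -163.2]
 [   0.     0.     0.     1. ]] 289.0626261970716
tray [671.4 379.1   5. ]
tray [682.6 234.5   5. ]
tray [435.8 212.7   5. ]
tray [423.1 354.4   5. ]
trayS [434.7 272.2   5. ]
trayS [428.2 359.7   5. ]
trayS [666.5 374.4   5. ]
trayS [682.5 292.7   5. ]
stand [ 603.7 -230.2    3. ]
stand [ 611.2 -344.1    3. ]
stand [ 409.4 -371.8    3. ]
stand [ 394. -243.    3.]
hook tip [ 579.  -283.   196.8]
gear_large scene [([351.0, 199.0, 47.0, 48.0], 0.97)]
gear_large top [([182.0, 193.0, 46.0, 20.0], 0.9)]
gear_medium scene [([368.0, 227.0, 41.0, 44.0], 0.87)]
gear_medium top [([183.0, 167.0, 40.0, 21.0], 0.59), ([179.0, 189.0, 48.0, 28.0], 0.54)]
gear_small scene [([288.0, 234.0, 32.0, 34.0], 0.8), ([350.0, 198.0, 30.0, 27.0], 0.76)]
gear_small top [([187.0, 214.0, 36.0, 18.0], 0.98), ([152.0, 279.0, 35.0, 31.0], 0.85)]
rack scene [([321.0, 194.0, 99.0, 96.0], 0.97)]
rack top [([179.0, 161.0, 58.0, 99.0], 0.97)]
hook scene [([104.0, 193.0, 19.0, 44.0], 0.81)]
hook top [([177.0, 164.0, 59.0, 94.0], 0.75), ([440.0, 185.0, 16.0, 70.0], 0.71)]
```

View pics/crop1.png

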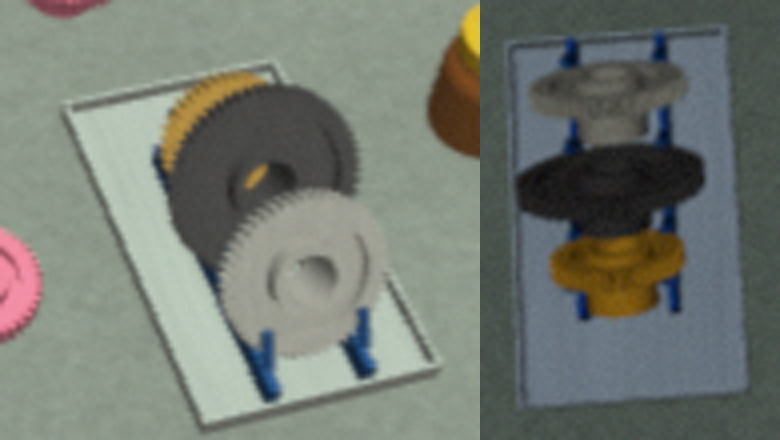

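View pics/w0.png

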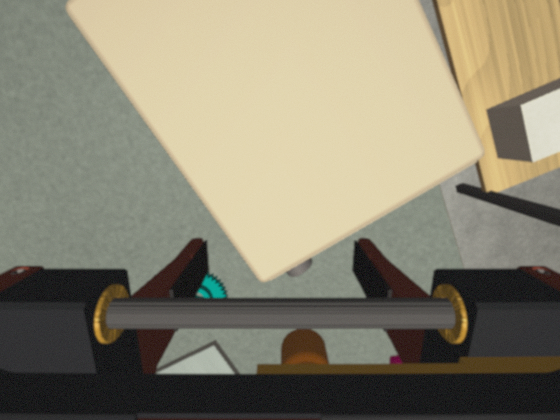

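```bash
cat >> h.py <<'E'
def plan(tgts, claw, p=None, yaw=None):
    """tgts: list of (xyz, yaw, nrows); prints jog rows (assumes tool straight down)"""
    s=telemetry.get_state()
    p=np.array(s['position'] if p is None else p,float); yaw=s['tool_rot'][2] if yaw is None else yaw
    rows=[]
    for q,y,n in tgts:
        q=np.array(q,float)
        for k in range(n,0,-1):
            d=(q-p)/k; dy=(y-yaw)/k
            tx=np.array([np.cos(yaw),np.sin(yaw),0]); ty=np.array([np.sin(yaw),-np.cos(yaw),0])
            r=np.round([d@tx/30,d@ty/30,-d[2]/30],2); sp=round(-np.degrees(dy)/5,2)
            p=p+30*(r[0]*tx+r[1]*ty+r[2]*np.array([0,0,-1])); yaw=yaw-np.radians(5*sp)
            rows.append([r.tolist(),sp,claw])
    for i in range(0,len(rows),12): print(str(rows[i:i+12]).replace(' ',''))
    print('end',p.round(1),round(yaw,3))
E
python3 - <<'E'
from h import *
plan([((530,-290,310),0.1,32)],87.8)
E
```

```text
[[[-0.63,-0.68,-0.09],np.float64(0.94),87.8],[[-0.68,-0.63,-0.09],np.float64(0.94),87.8],[[-0.73,-0.57,-0.09],np.float64(0.94),87.8],[[-0.77,-0.51,-0.09],np.float64(0.94),87.8],[[-0.81,-0.44,-0.09],np.float64(0.94),87.8],[[-0.85,-0.37,-0.09],np.float64(0.94),87.8],[[-0.87,-0.3,-0.09],np.float64(0.94),87.8],[[-0.9,-0.23,-0.09],np.float64(0.94),87.8],[[-0.91,-0.16,-0.09],np.float64(0.94),87.8],[[-0.92,-0.08,-0.09],np.float64(0.94),87.8],[[-0.93,-0.01,-0.09],np.float64(0.94),87.8],[[-0.92,0.07,-0.09],np.float64(0.94),87.8]]
[[[-0.91,0.15,-0.09],np.float64(0.94),87.8],[[-0.9,0.22,-0.09],np.float64(0.94),87.8],[[-0.88,0.29,-0.09],np.float64(0.94),87.8],[[-0.85,0.36,-0.09],np.float64(0.94),87.8],[[-0.82,0.43,-0.09],np.float64(0.94),87.8],[[-0.78,0.5,-0.09],np.float64(0.94),87.8],[[-0.74,0.56,-0.09],np.float64(0.94),87.8],[[-0.69,0.62,-0.09],np.float64(0.94),87.8],[[-0.63,0.67,-0.09],np.float64(0.94),87.8],[[-0.58,0.72,-0.09],np.float64(0.94),87.8],[[-0.52,0.77,-0.09],np.float64(0.94),87.8],[[-0.45,0.81,-0.09],np.float64(0.94),87.8]]
[[[-0.38,0.84,-0.09],np.float64(0.95),87.8],[[-0.31,0.87,-0.09],np.float64(0.94),87.8],[[-0.24,0.89,-0.1],np.float64(0.95),87.8],[[-0.17,0.91,-0.09],np.float64(0.94),87.8],[[-0.09,0.92,-0.1],np.float64(0.95),87.8],[[-0.01,0.93,-0.09],np.float64(0.94),87.8],[[0.06,0.92,-0.1],np.float64(0.95),87.8],[[0.14,0.91,-0.09],np.float64(0.94),87.8]]
end [ 529.9 -289.9  309.9] 0.1
```

Call:
jog_arm(
  motion=[
    [[-0.63, -0.68, -0.15], 0.94, 87.8],
    [[-0.68, -0.63, -0.15], 0.94, 87.8],
    [[-0.73, -0.57, -0.15], 0.94, 87.8],
    [[-0.77, -0.51, -0.15], 0.94, 87.8],
    [[-0.81, -0.44, -0.15], 0.94, 87.8],
    [[-0.85, -0.37, -0.15], 0.94, 87.8],
    [[-0.87, -0.3, -0.15], 0.94, 87.8],
    [[-0.9, -0.23, -0.15], 0.94, 87.8],
    [[-0.91, -0.16, -0.15], 0.94, 87.8],
    [[-0.92, -0.08, -0.15], 0.94, 87.8],
    [[-0.93, -0.01, -0.15], 0.94, 87.8],
    [[-0.92, 0.07, -0.15], 0.94, 87.8],
  ],
)

```text
time_s: 2.65
position: [349.2, 233.4, 277.1]
tool_rot: [3.141, -0.0, 1.741]
contact_force: [0.1, 0.4, -0.9]
finger_gap: 87.8
grip_force: 0.0
```

Call:
jog_arm(
  motion=[
    [[-0.91, 0.15, -0.09], 0.94, 87.8],
    [[-0.9, 0.22, -0.09], 0.94, 87.8],
    [[-0.88, 0.29, -0.09], 0.94, 87.8],
    [[-0.85, 0.36, -0.09], 0.94, 87.8],
    [[-0.82, 0.43, -0.09], 0.94, 87.8],
    [[-0.78, 0.5, -0.09], 0.94, 87.8],
    [[-0.74, 0.56, -0.09], 0.94, 87.8],
    [[-0.69, 0.62, -0.09], 0.94, 87.8],
    [[-0.63, 0.67, -0.09], 0.94, 87.8],
    [[-0.58, 0.72, -0.09], 0.94, 87.8],
    [[-0.52, 0.77, -0.09], 0.94, 87.8],
    [[-0.45, 0.81, -0.09], 0.94, 87.8],
  ],
)

```text
time_s: 3.65
position: [457.6, -81.8, 309.4]
tool_rot: [3.141, -0.0, 0.756]
contact_force: [0.6, 0.3, -0.1]
finger_gap: 88.1
grip_force: 0.0
```

Call:
jog_arm(
  motion=[
    [[-0.38, 0.84, 0], 0.95, 87.8],
    [[-0.31, 0.87, 0], 0.94, 87.8],
    [[-0.24, 0.89, 0], 0.95, 87.8],
    [[-0.17, 0.91, 0], 0.94, 87.8],
    [[-0.09, 0.92, 0], 0.95, 87.8],
    [[-0.01, 0.93, 0], 0.94, 87.8],
    [[0.06, 0.92, 0], 0.95, 87.8],
    [[0.14, 0.91, 0], 0.94, 87.8],
  ],
)

```text
time_s: 4.32
position: [530.1, -291.4, 309.0]
tool_rot: [3.142, -0.0, 0.096]
contact_force: [0.6, 0.5, 0.2]
finger_gap: 87.9
grip_force: 0.0
```

```bash
python3 - <<'E'
from h import *
import pickle
np.set_printoptions(precision=1,suppress=True)
w=cam('wrist'); s=telemetry.get_state(); print(s['position'],s['tool_rot'])
pickle.dump(w,open('w_hook.pkl','wb')); save(w,'w1')
E
```

```text
[ 530.6 -295.4  306.6] [3.1 0.  0.1]
```

View pics/w1.png

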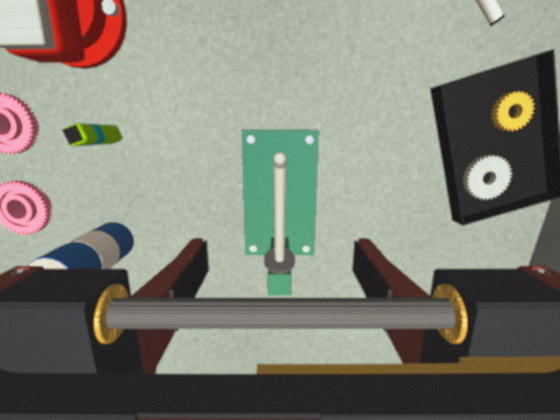

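```bash
python3 - <<'E'
from h import *
import pickle
np.set_printoptions(precision=1,suppress=True)
w=pickle.load(open('w_hook.pkl','rb')); print(w['cx'],w['cy'],w['k1'],-w['R'].T@w['t'])
for uv in [(242.5,130),(318.5,130),(316,254),(246,254)]: print('plate',onz(w,uv,6))
print('tip',onz(w,(279.5,158.5),200)); 
for uv,z in [((279.5,170),190),((279.5,245),140)]: print(onz(w,uv,z))
b=cam('top');a=cam('scene')
save(a,'s1');save(b,'t1')
im=np.hstack([cv2.resize(a['img'][180:250,80:150],None,fx=6,fy=6,interpolation=2),cv2.resize(b['img'][175:280,390:470],None,fx=4,fy=4,interpolation=2)])if 0 else 0
B=cv2.resize(b['img'][175:275,395:470],None,fx=5,fy=5,interpolation=2)
A=cv2.resize(a['img'][180:250,85:140],None,fx=5,fy=5,interpolation=2);A=np.vstack([A,np.zeros((500-350,275,3),np.uint8)])
cv2.imwrite('pics/crop2.png',np.hstack([A,B])[:,:,::-1])
E
```

```text
280.1823031791404 211.59406638422413 -0.009382117937241698 [ 599.9 -283.7  472.2]
plate [ 599.6 -225.2    6. ]
plate [ 611.  -342.8    6. ]
plate [ 404.5 -365.6    6. ]
plate [ 392.7 -244.4    6. ]
tip [ 577.5 -285.4  200. ]
[ 565.7 -286.5  190. ]
[ 468.2 -295.9  140. ]
```

View pics/crop2.png

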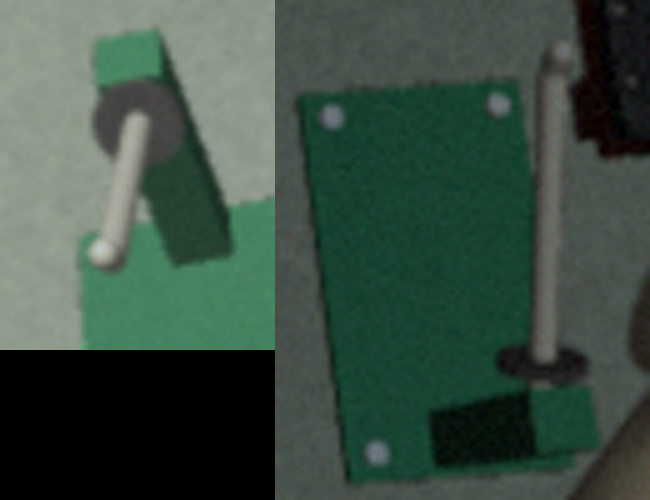

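```bash
python3 - <<'E'
from h import *
import pickle
np.set_printoptions(precision=1,suppress=True)
w=pickle.load(open('w_hook.pkl','rb')); a=cam('scene');b=cam('top')
for n,u in [('tip',[(279.5,158.5),(105.6,230),(452.2,185.2)]),('collar',[(279.5,258.5),(112.6,204.6),(448.2,247.2)])]:
    X=tri([ray(c,x) for c,x in zip((w,a,b),u)]); print(n,X,[ (proj(c,X)[0]-x) for c,x in zip((w,a,b),u)])
    print(tri([ray(w,u[0]),ray(a,u[1])]))
plan([((600,300,310),0.095,20)],87.8)
E
```

```text
tip [ 577.8 -285.4  199.3] [array([ 0.1, -0.3]), array([-0.9, -0.2]), array([-0.8,  0.1])]
[ 577.1 -284.9  197.2]
collar [ 445.  -297.9  126.8] [array([-0.2, -0.5]), array([-0.7, -0.2]), array([-0.6,  0.1])]
[ 442.  -298.   122.1]
[[[0.22,-0.97,-0.0],np.float64(0.0),87.8],[[0.22,-0.97,-0.0],np.float64(0.0),87.8],[[0.22,-0.97,-0.0],np.float64(0.0),87.8],[[0.22,-0.96,-0.0],np.float64(0.0),87.8],[[0.22,-0.97,-0.0],np.float64(0.0),87.8],[[0.21,-0.96,-0.0],np.float64(0.01),87.8],[[0.21,-0.97,-0.0],np.float64(0.0),87.8],[[0.21,-0.96,-0.0],np.float64(0.01),87.8],[[0.21,-0.97,-0.0],np.float64(0.0),87.8],[[0.21,-0.97,-0.0],np.float64(0.01),87.8],[[0.21,-0.96,-0.0],np.float64(0.0),87.8],[[0.21,-0.97,-0.0],np.float64(0.01),87.8]]
[[[0.21,-0.96,-0.0],np.float64(0.0),87.8],[[0.21,-0.97,-0.0],np.float64(0.01),87.8],[[0.21,-0.97,-0.01],np.float64(0.0),87.8],[[0.22,-0.96,-0.0],np.float64(0.01),87.8],[[0.21,-0.97,-0.01],np.float64(0.0),87.8],[[0.22,-0.96,-0.0],np.float64(0.01),87.8],[[0.21,-0.97,-0.01],np.float64(0.0),87.8],[[0.21,-0.96,-0.0],np.float64(0.01),87.8]]
end [599.9 299.9 309.9] 0.095
```

Call:
jog_arm(
  motion=[
    [[0.22, -0.97, 0], 0, 87.8],
    [[0.22, -0.97, 0], 0, 87.8],
    [[0.22, -0.97, 0], 0, 87.8],
    [[0.22, -0.97, 0], 0, 87.8],
    [[0.22, -0.97, 0], 0, 87.8],
    [[0.22, -0.97, 0], 0, 87.8],
    [[0.22, -0.97, 0], 0, 87.8],
    [[0.22, -0.97, 0], 0, 87.8],
    [[0.22, -0.97, 0], 0, 87.8],
    [[0.22, -0.97, 0], 0, 87.8],
    [[0.22, -0.97, 0], 0, 87.8],
    [[0.22, -0.97, 0], 0, 87.8],
  ],
)

```text
time_s: 5.57
position: [572.7, 68.1, 310.4]
tool_rot: [-3.141, -0.002, 0.103]
contact_force: [0.4, -0.4, -0.1]
finger_gap: 87.5
grip_force: 0.0
```

Call:
jog_arm(
  motion=[
    [[0.2, -0.97, 0.25], 0, 87.8],
    [[0.2, -0.97, 0.25], 0, 87.8],
    [[0.2, -0.97, 0.25], 0, 87.8],
    [[0.2, -0.97, 0.25], 0, 87.8],
    [[0.2, -0.97, 0.25], 0, 87.8],
    [[0.2, -0.97, 0.25], 0, 87.8],
    [[0.2, -0.97, 0.25], 0, 87.8],
    [[0.2, -0.97, 0.25], 0, 87.8],
    [[0, 0, 0], 0, 87.8],
  ],
)

```text
time_s: 6.32
position: [595.7, 307.6, 246.8]
tool_rot: [-3.14, 0.003, 0.108]
contact_force: [0.8, 0.3, -1.3]
finger_gap: 87.6
grip_force: 0.0
```

```bash
python3 - <<'E'
from h import *
import pickle
w=cam('wrist'); s=telemetry.get_state(); print(s['position'],s['tool_rot'])
pickle.dump(w,open('w_rack.pkl','wb')); save(w,'w2')
cv2.imwrite('pics/w2c.png',cv2.resize(w['img'][60:280,150:400],None,fx=2.7,fy=2.7,interpolation=2)[:,:,::-1])
E
```

```text
[596.15204186 305.2194624  247.79568932] [3.14154994e+00 2.18279945e-03 1.06498315e-01]
```

View pics/w2c.png

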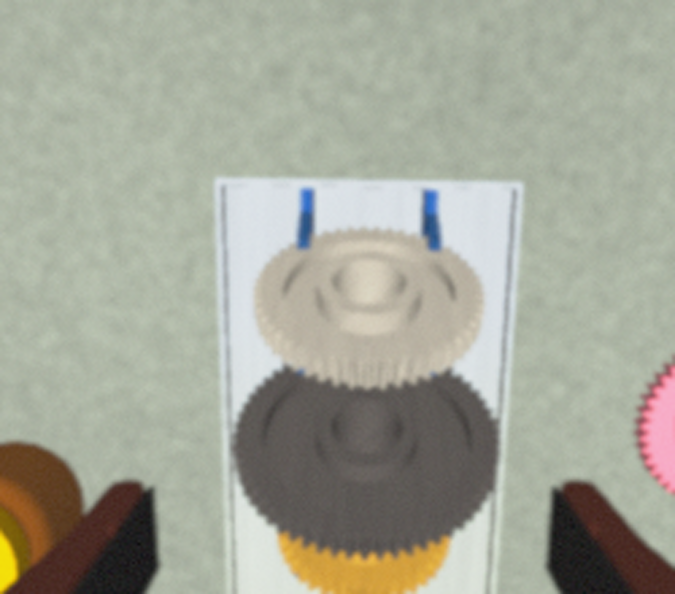

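```bash
python3 - <<'E'
from h import *
import pickle
np.set_printoptions(precision=1,suppress=True)
w=pickle.load(open('w_rack.pkl','rb')); a=cam('scene')
P=lambda x,y:(150+x/2.7,60+y/2.7)
print('cam',-w['R'].T@w['t'])
L=[onz(w,P(216,179),8),onz(w,P(522,182),8),onz(w,P(497,560),8),onz(w,P(231,560),8)]
for l in L: print('tray',l)
d=L[0]-L[3];e=L[1]-L[2]; print(np.arctan2(d[1],d[0]),np.arctan2(e[1],e[0]),np.linalg.norm(L[0]-L[1]))
d=L[0]-L[1];print('yaw far edge',np.arctan2(-d[0],d[1]))
for n,p,q in [('L',P(366,432),(376.3,225)),('M',P(368,284),(386.8,250))]:
    X=tri([ray(w,p),ray(a,q)]); print(n,X,proj(w,X)[0]-p,proj(a,X)[0]-q)
# expected from rack pose: origin R0=tray far edge mid -135 along
psi=0.095
m=(L[0]+L[1])/2; print('far mid',m)
def pt(sl,u,aa,yy=0):
    x=sl-0.5*u+.866*aa; z=22+.866*u+.5*aa
    return x,z
for n,sl,u in [('L',41,53.6),('M',99,43.3),('S',-17,33.5)]:
    for aa in (6,16):
        x,z=pt(sl,u,aa); print(n,aa,m[:2]+(x-135)*np.array([np.cos(psi),np.sin(psi)]),z)
for n in ['gear_large','gear_medium','gear_small']:
    for r in models.trace(a,n)[:2]:
        print(n,r['extent'],r['confidence'])
E
```

```text
cam [665.9 316.  409.7]
tray [666.6 383.8   8. ]
tray [681.7 233.2   8. ]
tray [478.  213.2   8. ]
tray [461.6 362.3   8. ]
0.10424177064599094 0.09746912410241655 151.35208983664828
yaw far edge 0.09955708510913844
L [565.1 299.   73.6] [-0.3 -0.4] [-0.2 -0.2]
M [629.7 305.6  60.5] [-0.5 -0.5] [-0.4 -0.2]
far mid [674.2 308.5   8. ]
L 6 [559.1 297.5] 71.4176
L 16 [567.7 298.3] 76.4176
M 6 [622.  303.5] 62.4978
M 16 [630.6 304.3] 67.4978
S 6 [511.4 292.9] 54.010999999999996
S 16 [520.  293.8] 59.010999999999996
gear_large [352.0, 196.9, 45.1, 49.7] 0.81
gear_medium [369.5, 228.9, 37.6, 41.9] 0.95
gear_small [284.1, 237.9, 36.7, 30.0] 0.91
gear_small [272.9, 194.8, 35.9, 31.4] 0.7
```

The wrist view shows medium front bore at (286,165), large bore at (286,220) and small behind at the lower edge; large black = target one. Pink (390,220) is outside the rack, so it is ruled out.

```bash
sed -i 's/sp=round(-np.degrees(dy)\/5,2)/sp=float(round(-np.degrees(dy)\/5,2))/' h.py; python3 - <<'E'
from h import *
plan([((575.5,299.6,105),0.1,6),((575.5,299.6,68),.1,3)],60)
E
```

```text
[[[-0.12,-0.0,0.81],0.0,60],[[-0.13,-0.0,0.81],0.0,60],[[-0.12,-0.0,0.81],0.0,60],[[-0.13,-0.01,0.81],0.0,60],[[-0.12,-0.0,0.81],0.0,60],[[-0.13,-0.01,0.8],0.0,60],[[0.0,0.0,0.41],0.0,60],[[0.0,0.0,0.41],0.0,60],[[0.0,0.0,0.42],0.0,60]]
end [575.5 299.6  67.9] 0.1
```

Call:
jog_arm(
  motion=[
    [[-0.12, 0, 0.81], 0, 60],
    [[-0.13, 0, 0.81], 0, 60],
    [[-0.12, 0, 0.81], 0, 60],
    [[-0.13, -0.01, 0.81], 0, 60],
    [[-0.12, 0, 0.81], 0, 60],
    [[-0.13, -0.01, 0.8], 0, 60],
    [[0, 0, 0.41], 0, 60],
    [[0, 0, 0.41], 0, 60],
    [[0, 0, 0.42], 0, 60],
    [[0, 0, 0], 0, 60],
  ],
)

```text
time_s: 7.4
position: [575.2, 299.4, 64.2]
tool_rot: [3.141, 0.002, 0.1]
contact_force: [-0.8, -0.2, -0.9]
finger_gap: 60.3
grip_force: 0.0
```

```bash
python3 - <<'E'
from h import *
w=cam('wrist'); s=telemetry.get_state(); print(s['position'],s['tool_rot'],s['contact_force'],s['finger_gap'])
cv2.imwrite('pics/w3.png',cv2.resize(w['img'][60:330,130:430],None,fx=2,fy=2,interpolation=2)[:,:,::-1])
E
```

```text
[575.59606693 299.76452483  65.60551113] [3.14111278e+00 1.23401871e-03 9.99209679e-02] [ 0.28312019 -0.04043939 -0.3891192 ] 60.0941733991006
```

View pics/w3.png

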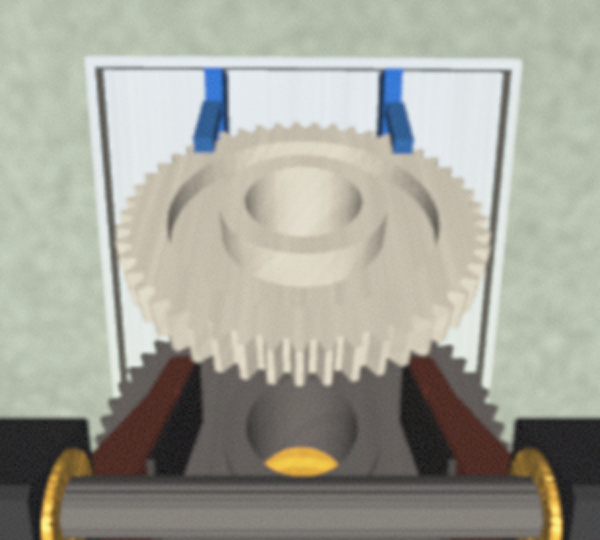

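Call:
jog_arm(
  motion=[
    [[-0.07, 0, 0], 0, 60],
    [[-0.07, 0, 0], 0, 60],
    [[0, 0, 0], 0, 60],
  ],
)

```text
time_s: 7.7
position: [572.2, 300.1, 68.0]
tool_rot: [-3.141, -0.003, 0.1]
contact_force: [0.4, -0.0, 0.4]
finger_gap: 60.1
grip_force: 0.4
```

Call:
jog_arm(
  motion=[
    [[-0.06, 0, 0], 0, 60],
    [[-0.06, 0, 0], 0, 60],
    [[0, 0, 0], 0, 60],
  ],
)

```text
time_s: 7.95
position: [571.2, 300.0, 68.4]
tool_rot: [-3.14, -0.009, 0.1]
contact_force: [10.8, 3.1, -0.9]
finger_gap: 60.0
grip_force: 4.5
```

Call:
jog_arm(
  motion=[
    [[0.05, 0, 0], 0, 42],
    [[0, 0, 0], 0, 40],
    [[0, 0, 0], 0, 40],
    [[0, 0, 0], 0, 40],
    [[0, 0, 0], 0, 40],
    [[0, 0, 0], 0, 40],
  ],
)

```text
time_s: 8.45
position: [571.5, 299.3, 68.3]
tool_rot: [3.142, -0.005, 0.1]
contact_force: [5.9, 0.2, 2.6]
finger_gap: 45.2
grip_force: 33.6
```

Call:
jog_arm(
  motion=[
    [[-0.08, 0, -0.17], 0, 30],
    [[-0.17, 0, -0.3], 0, 30],
    [[-0.2, 0, -0.35], 0, 30],
    [[0, 0, 0], 0, 30],
  ],
)

```text
time_s: 8.78
position: [555.8, 298.3, 92.2]
tool_rot: [-3.141, -0.001, 0.1]
contact_force: [2.0, -0.2, -3.3]
finger_gap: 45.2
grip_force: 32.5
```

Call:
jog_arm(
  motion=[
    [[-0.25, 0, -0.43], 0, 30],
    [[-0.25, 0, -0.43], 0, 30],
    [[-0.25, 0, -0.43], 0, 30],
    [[-0.25, 0, -0.43], 0, 30],
    [[-0.1, 0, -0.6], 0, 30],
    [[0, 0, -0.8], 0, 30],
    [[0, 0, -0.8], 0, 30],
    [[0, 0, -0.8], 0, 30],
    [[0, 0, -0.8], 0, 30],
    [[0, 0, -0.5], 0, 30],
    [[0, 0, 0], 0, 30],
  ],
)

```text
time_s: 9.7
position: [523.3, 295.4, 277.8]
tool_rot: [-3.139, -0.008, 0.101]
contact_force: [0.1, 1.0, -6.4]
finger_gap: 45.6
grip_force: 32.6
```

```bash
python3 - <<'E'
from h import *
import pickle
np.set_printoptions(precision=1,suppress=True)
w=cam('wrist');a=cam('scene');b=cam('top');s=telemetry.get_state(); print(s['position'],s['tool_rot'],s['contact_force'],s['moment'],s['finger_gap'])
pickle.dump((w,a,b),open('held.pkl','wb'))
for c in (a,b):print(models.spot_in(c,'gear_large')[:2])
A=cv2.resize(a['img'][90:230,310:450],None,fx=3,fy=3,interpolation=2)
W=cv2.resize(w['img'][180:320,190:370],None,fx=2,fy=2,interpolation=2);W=np.vstack([W,np.zeros((140,360,3),np.uint8)])
cv2.imwrite('pics/h1.png',np.hstack([A,W])[:,:,::-1])
p=s['position']; print(proj(a,p),proj(w,p),proj(a,[p+[0,0,0]]))
plan([(p+[0,-10,10],.095,1),((640,-288,340),.095,20)],30)
E
```

```text
[522.6 294.9 270.7] [3.1 0.  0.1] [-0.2  0.5 -8.8] [0.  0.1 0. ] 44.84947975408317
[{'extent': [353.8, 121.1, 56.7, 53.0], 'confidence': 0.72}]
[{'extent': [162.2, 203.5, 39.8, 19.1], 'confidence': 0.89}]
[[383.6 150.9]] [[282.1 249.7]] [[383.6 150.9]]
[[[-0.03,0.33,-0.38],0.06,30],[[0.1,0.97,-0.1],0.0,30],[[0.1,0.97,-0.1],0.0,30],[[0.1,0.97,-0.1],0.0,30],[[0.1,0.97,-0.1],0.0,30],[[0.11,0.97,-0.1],0.0,30],[[0.1,0.97,-0.1],0.0,30],[[0.11,0.97,-0.1],0.0,30],[[0.1,0.97,-0.1],0.0,30],[[0.11,0.97,-0.1],0.0,30],[[0.1,0.97,-0.1],0.0,30],[[0.11,0.97,-0.1],0.0,30]]
[[[0.1,0.97,-0.1],0.0,30],[[0.11,0.97,-0.1],0.0,30],[[0.1,0.97,-0.1],0.0,30],[[0.11,0.97,-0.1],0.0,30],[[0.1,0.97,-0.09],0.0,30],[[0.11,0.96,-0.1],0.0,30],[[0.1,0.97,-0.09],0.0,30],[[0.11,0.96,-0.1],0.0,30],[[0.1,0.97,-0.09],0.0,30]]
end [ 640.  -288.1  339.9] 0.095
```

View pics/h1.png

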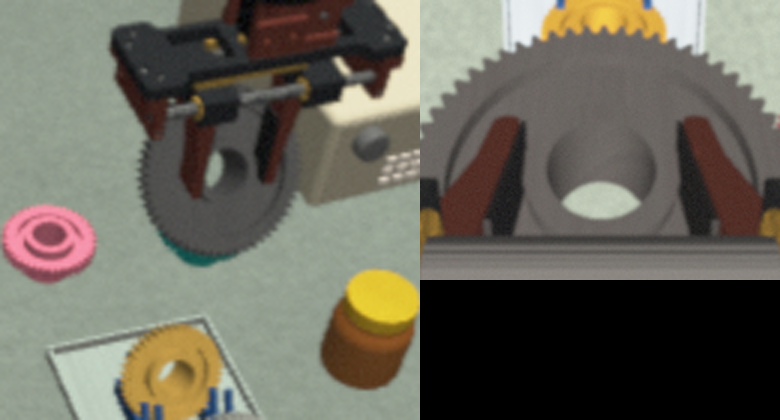

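```bash
python3 - <<'E'
from h import *
import pickle
from scipy.optimize import least_squares
np.set_printoptions(precision=1,suppress=True)
w,a,b=pickle.load(open('held.pkl','rb'))
B=tri([ray(a,(386,147.3)),ray(w,(281,266))]); D=tri([ray(a,(381.7,175.7)),ray(w,(281,199.5))])
print(B,D,D-B)
# model: unknown hub front center H and pitch p; yaw 0.1
def gear(H,p):
    y=.1; c,s=np.cos(y),np.sin(y)
    ax=np.array([np.cos(p)*c,np.cos(p)*s,np.sin(p)]); u=np.array([-np.sin(p)*c,-np.sin(p)*s,np.cos(p)]); v=np.array([-s,c,0])
    return lambda aa,uu,vv: H+ax*(aa-16)+u*uu+v*vv
def res(q):
    g=gear(q[:3],q[3]); th=np.linspace(0,2*np.pi,73)
    r=np.array([g(12,60*np.sin(t),60*np.cos(t)) for t in th]); rb=np.array([g(0,60*np.sin(t),60*np.cos(t)) for t in th])
    S=np.vstack([proj(a,r),proj(a,rb)]); W=np.vstack([proj(w,r[37:]),proj(w,rb[37:])])
    bw=proj(w,[g(16,0,0),g(16,0,16),g(16,0,-16),g(16,-16,0)]); bs=proj(a,g(16,0,0))[0]
    return np.r_[S[:,0].min()-356,S[:,0].max()-409.3,S[:,1].max()-175.8,W[:,1].min()-199,bw[1:3,0]-[254,308] if bw[1,0]<bw[2,0] else bw[1:3,0]-[308,254],bw[3,1]-242.5,(bs-[386,147.3])*.5]
s0=np.r_[521,295,275,.52]
r=least_squares(res,s0,x_scale=[1,1,1,.02]); print(r.x,np.degrees(r.x[3]),r.fun)
E
```

```text
[518.4 297.2 279.5] [541.7 296.3 214.7] [ 23.3  -0.8 -64.8]
[518.2 295.3 280.5   0.5] 31.351610884987732 [-2.  -0.1 -2.1 -0.   0.2 -0.8 -0.9 -1.  -0.7]
```

```bash
python3 - <<'E'
from h import *
plan([((637.6,-280,290),.095,21),((637.6,-280,216),.095,4)],30,p=(522.6,294.9,273),yaw=.1)
E
```

```text
[[[0.09,0.93,-0.03],0.0,30],[[0.09,0.93,-0.03],0.0,30],[[0.09,0.93,-0.03],0.0,30],[[0.09,0.93,-0.03],0.0,30],[[0.09,0.93,-0.03],0.0,30],[[0.09,0.93,-0.03],0.0,30],[[0.09,0.92,-0.03],0.0,30],[[0.09,0.93,-0.03],0.0,30],[[0.09,0.92,-0.03],0.0,30],[[0.09,0.93,-0.02],0.0,30],[[0.09,0.92,-0.03],0.01,30],[[0.09,0.92,-0.02],0.0,30]]
[[[0.09,0.93,-0.03],0.01,30],[[0.09,0.92,-0.02],0.0,30],[[0.09,0.93,-0.03],0.01,30],[[0.1,0.92,-0.02],0.0,30],[[0.09,0.93,-0.03],0.01,30],[[0.1,0.92,-0.02],0.0,30],[[0.09,0.93,-0.03],0.01,30],[[0.1,0.92,-0.02],0.0,30],[[0.1,0.93,-0.03],0.01,30],[[-0.0,-0.0,0.62],-0.0,30],[[-0.0,-0.0,0.62],-0.0,30],[[-0.0,-0.0,0.61],-0.0,30]]
[[[-0.0,-0.0,0.62],-0.0,30]]
end [ 637.7 -280.1  216. ] 0.095
```

Call:
jog_arm(
  motion=[
    [[0.04, 0.4, -0.03], 0, 30],
    [[0.07, 0.7, -0.03], 0, 30],
    [[0.09, 0.95, -0.03], 0, 30],
    [[0.09, 0.95, -0.03], 0, 30],
    [[0.09, 0.95, -0.03], 0, 30],
    [[0.09, 0.95, -0.03], 0, 30],
    [[0.09, 0.95, -0.03], 0, 30],
    [[0.09, 0.95, -0.03], 0, 30],
    [[0.09, 0.95, -0.03], 0, 30],
    [[0.09, 0.95, -0.03], 0, 30],
    [[0.09, 0.95, -0.03], 0, 30],
    [[0.09, 0.95, -0.03], 0, 30],
  ],
)

```text
time_s: 10.95
position: [584.7, -20.4, 281.2]
tool_rot: [-3.141, 0.002, 0.1]
contact_force: [0.9, -1.0, -7.4]
finger_gap: 45.1
grip_force: 32.5
```

Call:
jog_arm(
  motion=[
    [[0.09, 0.95, -0.03], 0.02, 30],
    [[0.09, 0.95, -0.03], 0.02, 30],
    [[0.09, 0.95, -0.03], 0.02, 30],
    [[0.09, 0.95, -0.03], 0, 30],
    [[0.09, 0.95, -0.03], 0, 30],
    [[0.09, 0.95, -0.03], 0, 30],
    [[0.09, 0.95, -0.03], 0, 30],
    [[0.11, 0.95, 0], 0, 30],
    [[0.11, 0.8, 0], 0, 30],
    [[0.1, 0.45, 0], 0, 30],
    [[0, 0, 0], 0, 30],
    [[0, 0, 0], 0, 30],
  ],
)

```text
time_s: 11.95
position: [638.5, -281.1, 286.4]
tool_rot: [-3.14, 0.003, 0.093]
contact_force: [-0.7, 0.4, -6.9]
finger_gap: 45.0
grip_force: 32.5
```

```bash
python3 - <<'E'
from h import *
import pickle
np.set_printoptions(precision=1,suppress=True)
P=[telemetry.get_state()]
w=cam('wrist');a=cam('scene');P.append(telemetry.get_state())
for s in P: print(s['position'],s['tool_rot'],s['contact_force'])
pickle.dump((w,a),open('held2.pkl','wb'))
print(models.spot_in(a,'gear_large')[:2])
p=np.mean([s['position'] for s in P],0); plan([((637.6,-280,216),.095,6)],30,p=p)
E
```

```text
[ 638.5 -281.1  286.4] [-3.1  0.   0.1] [-0.7  0.4 -6.9]
[ 638.8 -279.5  287.9] [-3.1  0.   0.1] [ 0.4  0.9 -7.4]
[{'extent': [53.7, 189.0, 74.6, 67.0], 'confidence': 0.73}]
[[[-0.01,-0.0,0.4],0.0,30],[[-0.0,-0.0,0.39],0.0,30],[[-0.01,-0.0,0.4],0.0,30],[[-0.0,-0.0,0.39],0.0,30],[[-0.01,-0.01,0.4],0.01,30],[[-0.0,-0.0,0.39],0.0,30]]
end [ 637.7 -280.1  216. ] 0.095
```

Call:
jog_arm(
  motion=[
    [[0, 0, 0.5], 0, 30],
    [[0, 0, 0.6], 0, 30],
    [[-0.01, 0, 0.6], 0, 30],
    [[-0.01, 0, 0.5], 0, 30],
    [[-0.01, 0, 0.17], 0, 30],
    [[0, 0, 0], 0, 30],
    [[0, 0, 0], 0, 30],
    [[-0.21, 0, 0.1], 0, 30],
    [[-0.21, 0, 0.1], 0, 30],
    [[-0.21, 0, 0.1], 0, 30],
    [[-0.21, 0, 0.1], 0, 30],
    [[0, 0, 0], 0, 30],
  ],
)

```text
time_s: 13.1
position: [612.4, -282.7, 206.9]
tool_rot: [3.141, -0.001, 0.095]
contact_force: [0.8, -0.4, -7.9]
finger_gap: 45.0
grip_force: 32.5
```

```bash
python3 - <<'E'
from h import *
import pickle
np.set_printoptions(precision=1,suppress=True)
w=cam('wrist');a=cam('scene');s=telemetry.get_state()
print(s['position'],s['tool_rot'],s['contact_force'])
W=cv2.resize(w['img'][150:310,180:380],None,fx=2,fy=2,interpolation=2)
A=cv2.resize(a['img'][160:270,50:150],None,fx=3,fy=3,interpolation=2);W=np.vstack([W,np.zeros((10,400,3),np.uint8)])
cv2.imwrite('pics/h2.png',np.hstack([A,W])[:,:,::-1])
E
```

```text
[ 613.3 -282.5  206.8] [ 3.1 -0.   0.1] [-0.1 -0.1 -6.8]
```

View pics/h2.png

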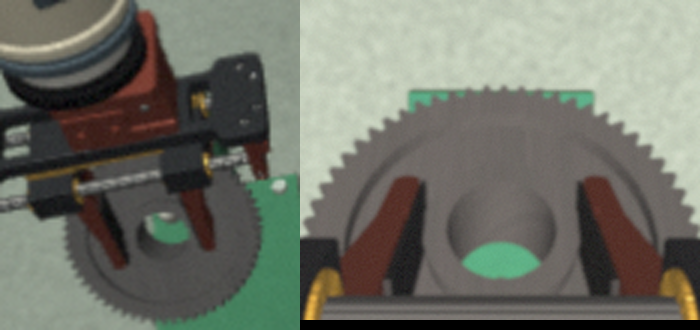

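The scene crop shows the tip (white, crop (160,215)) inside the bore, with no force. I continue along the bar.

Call:
jog_arm(
  motion=[
    [[-0.21, 0, 0.1], 0, 30],
    [[-0.21, 0, 0.1], 0, 30],
    [[-0.21, 0, 0.1], 0, 30],
    [[-0.21, 0, 0.1], 0, 30],
    [[-0.21, 0, 0.1], 0, 30],
    [[-0.21, 0, 0.1], 0, 30],
    [[0, 0, 0], 0, 30],
  ],
)

```text
time_s: 13.78
position: [573.9, -286.3, 186.8]
tool_rot: [-3.141, 0.001, 0.094]
contact_force: [0.3, -0.1, -6.6]
finger_gap: 44.8
grip_force: 32.5
```

Call:
jog_arm(
  motion=[
    [[-0.24, 0, 0.11], 0, 30],
    [[-0.24, 0, 0.11], 0, 30],
    [[-0.24, 0, 0.11], 0, 30],
    [[-0.24, 0, 0.11], 0, 30],
    [[-0.24, 0, 0.12], 0, 30],
    [[-0.24, 0, 0.12], 0, 30],
    [[-0.24, 0, 0.12], 0, 30],
    [[-0.24, 0, 0.12], 0, 30],
    [[-0.24, 0, 0.12], 0, 30],
    [[-0.24, 0, 0.12], 0, 30],
    [[-0.24, 0, 0.12], 0, 30],
    [[0, 0, 0], 0, 30],
  ],
)

```text
time_s: 14.78
position: [495.0, -293.7, 148.2]
tool_rot: [-3.141, 0.002, 0.094]
contact_force: [1.6, -0.5, -7.4]
finger_gap: 44.9
grip_force: 32.5
```

Call:
jog_arm(
  motion=[
    [[-0.09, 0, 0.08], 0, 30],
    [[-0.09, 0, 0.08], 0, 30],
    [[-0.06, 0, 0.08], 0, 30],
    [[0, 0, 0], 0, 30],
  ],
)

```text
time_s: 15.12
position: [489.9, -294.3, 141.9]
tool_rot: [3.141, -0.002, 0.095]
contact_force: [3.5, -1.2, -6.1]
finger_gap: 45.0
grip_force: 32.7
```

Call:
jog_arm(
  motion=[
    [[-0.06, 0, 0.06], 0, 30],
    [[-0.06, 0, 0.06], 0, 30],
    [[0, 0, 0.06], 0, 30],
    [[0, 0, 0], 0, 30],
  ],
)

```text
time_s: 15.45
position: [489.7, -294.2, 138.7]
tool_rot: [3.139, -0.01, 0.097]
contact_force: [13.4, 1.5, -2.8]
finger_gap: 45.0
grip_force: 33.2
```

Call:
jog_arm(
  motion=[
    [[0, 0, 0.06], 0, 30],
    [[0.03, 0, 0.03], 0, 30],
    [[0, 0, 0], 0, 56],
    [[0, 0, 0], 0, 56],
    [[0, 0, 0], 0, 56],
    [[0, 0, 0], 0, 56],
  ],
)

```text
time_s: 15.95
position: [489.0, -294.9, 136.7]
tool_rot: [3.138, -0.006, 0.096]
contact_force: [5.9, -0.5, 0.9]
finger_gap: 55.6
grip_force: 2.4
```

Call:
jog_arm(
  motion=[
    [[-0.07, 0, 0], 0, 56],
    [[-0.07, 0, 0], 0, 56],
    [[0, 0, 0], 0, 56],
  ],
)

```text
time_s: 16.2
position: [487.8, -295.2, 138.0]
tool_rot: [3.136, -0.014, 0.097]
contact_force: [15.7, -0.3, 0.3]
finger_gap: 56.0
grip_force: 7.1
```

Call:
jog_arm(
  motion=[
    [[0.2, 0, 0], 0, 56],
    [[0.3, 0, 0], 0, 56],
    [[0.3, 0, -0.4], 0, 56],
    [[0.2, 0, -0.9], 0, 56],
    [[0, 0, -1], 0, 56],
    [[0, 0, -1], 0, 56],
    [[0, 0, -1], 0, 56],
    [[0, 0, -0.6], 0, 56],
    [[0, 0, 0], 0, 56],
  ],
)

```text
time_s: 16.95
position: [513.6, -292.7, 287.4]
tool_rot: [3.135, -0.007, 0.095]
contact_force: [0.7, 1.0, -0.0]
finger_gap: 56.2
grip_force: 0.0
```

```bash
python3 - <<'E'
from h import *
import pickle
np.set_printoptions(precision=1,suppress=True)
w=cam('wrist');s=telemetry.get_state();a=cam('scene');b=cam('top')
print(s['position'],s['tool_rot'],s['contact_force'])
pickle.dump((w,a,b),open('hung1.pkl','wb'))
def gearpts(x,pitch,R,off=-10):
    # gear with boss end at bar coordinate x, axis off from bar
    O=np.array([446.5,-297.8,130]);y=.095;c,sn=np.cos(y),np.sin(y);p=np.radians(25)
    ax=np.array([np.cos(p)*c,np.cos(p)*sn,np.sin(p)]);u=np.array([-np.sin(p)*c,-np.sin(p)*sn,np.cos(p)]);v=np.array([-sn,c,0])
    t=np.linspace(0,2*np.pi,73)
    return np.array([O+ax*(x+25+d)+u*(off+R*np.sin(k))+v*R*np.cos(k) for d in(0,12) for k in t])
for c in (w,a,b):
    d=models.spot_in(c,'gear_large')[:2]; print(c['name'],[(np.round(x['extent'],1),round(x['confidence'],2)) for x in d])
    for x in (0,10):
        q=proj(c,gearpts(x,0,60)); print(x,q.min(0),q.max(0)-q.min(0))
plan([((638,306,300),.1,21)],60)
E
```

```text
[ 513.3 -292.5  284.1] [ 3.1 -0.   0.1] [-0.1 -0.3  0.3]
wrist [(array([225.2, 194.6, 105.6,  77.6]), 0.55)]
0 [225.6 193.9] [106.3  80.3]
10 [224.5 187.6] [108.5  80.2]
scene [(array([ 86.1, 186.8,  54.1,  52.8]), 0.66)]
0 [ 82.1 187.1] [57.8 51.7]
10 [ 81.5 188.7] [58.3 52.1]
top [(array([420.4, 224.8,  53.2,  24.5]), 0.89), (array([322.5, 191.1,  13.5,  12.7]), 0.15)]
0 [419.7 223. ] [55.2 20.5]
10 [419.7 219.1] [55.4 20.2]
[[[0.29,-0.93,-0.03],-0.0,60],[[0.29,-0.93,-0.03],-0.0,60],[[0.29,-0.93,-0.03],-0.0,60],[[0.29,-0.92,-0.03],-0.0,60],[[0.29,-0.93,-0.04],-0.0,60],[[0.29,-0.92,-0.03],-0.0,60],[[0.29,-0.93,-0.04],-0.0,60],[[0.29,-0.92,-0.03],-0.0,60],[[0.29,-0.93,-0.04],-0.0,60],[[0.29,-0.92,-0.03],-0.0,60],[[0.29,-0.93,-0.04],-0.01,60],[[0.29,-0.92,-0.03],-0.0,60]]
[[[0.29,-0.93,-0.04],-0.01,60],[[0.29,-0.92,-0.03],-0.0,60],[[0.29,-0.92,-0.04],-0.01,60],[[0.29,-0.93,-0.03],-0.0,60],[[0.29,-0.92,-0.04],-0.01,60],[[0.29,-0.93,-0.03],-0.0,60],[[0.29,-0.92,-0.04],-0.01,60],[[0.29,-0.93,-0.03],-0.0,60],[[0.29,-0.92,-0.04],-0.01,60]]
end [637.9 306.  300.1] 0.1
```

```bash
python3 - <<'E'
from h import *
import pickle
np.set_printoptions(precision=1,suppress=True)
w=pickle.load(open('w_rack.pkl','rb')); HE=np.array(w['hand_eye'])
def at(p,yaw):
    T=np.eye(4);T[:3,:3]=Ro.from_euler('xyz',[np.pi,0,yaw]).as_matrix();T[:3,3]=p;M=np.linalg.inv(T@HE)
    c=dict(w);c['R'],c['t']=M[:3,:3],M[:3,3];return c
c=at((575.6,299.8,66.5),.1); 
print('L check',onz(c,(130+302/2,60+430/2),76.4),'M',onz(c,(281.5,160.5),67.5), onz(w,(286.3,165.2),67.5))
print('M2view',tri([ray(c,(281.5,160.5)),ray(w,(286.3,165.2))]))
print('L w',onz(w,(285.6,220),76.4))
print('small top-of-bore in w3 n/a')
E
```

```text
L check [566.  299.2  76.4] M [631.  305.5  67.5] [629.8 305.1  67.5]
M2view [634.9 306.3 113.8]
L w [565.5 298.7  76.4]
small top-of-bore in w3 n/a
```

Call:
jog_arm(
  motion=[
    [[0.15, -0.5, -0.03], 0, 56],
    [[0.25, -0.8, -0.03], 0, 56],
    [[0.3, -0.95, -0.03], 0, 56],
    [[0.3, -0.95, -0.03], 0, 56],
    [[0.3, -0.95, -0.03], 0, 56],
    [[0.3, -0.95, -0.03], 0, 56],
    [[0.3, -0.95, -0.03], 0, 56],
    [[0.3, -0.95, -0.03], 0, 56],
    [[0.3, -0.95, -0.03], 0, 56],
    [[0.3, -0.95, -0.03], 0, 56],
    [[0.3, -0.95, -0.03], 0, 56],
    [[0.3, -0.95, -0.03], 0, 56],
  ],
)

```text
time_s: 18.25
position: [582.7, 42.7, 291.0]
tool_rot: [-3.141, 0.001, 0.096]
contact_force: [0.6, -1.4, -0.2]
finger_gap: 56.1
grip_force: 0.0
```

Call:
jog_arm(
  motion=[
    [[0.3, -0.95, 0], -0.01, 52],
    [[0.3, -0.95, 0], -0.01, 52],
    [[0.3, -0.95, 0], -0.01, 52],
    [[0.3, -0.95, 0], -0.01, 52],
    [[0.3, -0.95, 0], -0.01, 52],
    [[0.3, -0.95, 0], -0.01, 52],
    [[0.3, -0.95, 0], 0, 52],
    [[0.3, -0.8, 0], 0, 52],
    [[0.25, -0.5, 0], 0, 52],
    [[0, 0, 0], 0, 52],
  ],
)

```text
time_s: 19.08
position: [638.1, 289.6, 289.0]
tool_rot: [-3.141, 0.004, 0.105]
contact_force: [0.2, -0.8, -0.8]
finger_gap: 52.1
grip_force: 0.0
```

```bash
python3 - <<'E'
from h import *
import pickle
np.set_printoptions(precision=1,suppress=True)
P=[telemetry.get_state()]
w=cam('wrist');P.append(telemetry.get_state());w2=cam('wrist');P.append(telemetry.get_state())
for s in P:print(s['position'],s['tool_rot'])
p=np.mean([s['position'] for s in P],0)
pickle.dump(w,open('w_m.pkl','wb'))
d=models.trace(w,'gear_medium')[:2]
for x in d:
    m=x['region']; ys,xs=np.nonzero(m); print(x['extent'],x['confidence'],xs.mean(),ys.mean())
# predicted silhouettes for medium with H16
def sil(H,pitch=30,R=51,yaw=.1):
    q=np.radians(pitch);c,s=np.cos(yaw),np.sin(yaw)
    ax=np.array([np.cos(q)*c,np.cos(q)*s,np.sin(q)]);u=np.array([-np.sin(q)*c,-np.sin(q)*s,np.cos(q)]);v=np.array([-s,c,0])
    return np.array([np.array(H)+ax*a+u*R*np.sin(k)+v*R*np.cos(k) for a in (-4,-16) for k in np.linspace(0,6.283,73)])
for H in [(630.6,304.3,67.5),(630.6,304.3,65.5)]:
    q=proj(w,sil(H)); print(H,q.min(0),q.max(0)-q.min(0))
plan([((639.5,305.2,110),.1,7),((639.5,305.2,59),.1,4)],52,p=p)
E
```

```text
[638.1 289.6 289. ] [-3.1  0.   0.1]
[638.2 287.6 289.5] [3.1 0.  0.1]
[638.3 286.2 290.3] [3.1 0.  0.1]
[234.6, 168.7, 70.7, 58.3] 0.6 268.90793945010813 198.08464627741736
[218.9, 151.5, 102.2, 147.2] 0.56 274.0764314928425 218.39634458077708
(630.6, 304.3, 67.5) [231.7 170.5] [75.2 56.8]
(630.6, 304.3, 65.5) [231.9 170.3] [74.8 56.4]
[[[0.01,-0.08,0.86],0.0,52],[[0.02,-0.08,0.85],0.0,52],[[0.01,-0.08,0.86],0.0,52],[[0.02,-0.08,0.85],0.0,52],[[0.01,-0.08,0.86],0.0,52],[[0.02,-0.09,0.85],0.0,52],[[0.01,-0.08,0.86],0.01,52],[[0.0,-0.0,0.42],-0.0,52],[[0.0,-0.0,0.43],-0.0,52],[[0.0,-0.0,0.42],-0.0,52],[[0.0,-0.0,0.43],-0.0,52]]
end [639.4 305.1  58.9] 0.1
```

Call:
jog_arm(
  motion=[
    [[0.02, -0.09, 0.86], 0, 52],
    [[0.02, -0.09, 0.85], 0, 52],
    [[0.01, -0.09, 0.86], 0, 52],
    [[0.02, -0.09, 0.85], 0, 52],
    [[0.01, -0.09, 0.86], 0, 52],
    [[0.02, -0.1, 0.85], 0, 52],
    [[0.01, -0.1, 0.86], 0, 52],
    [[0, 0, 0.42], 0, 52],
    [[0, 0, 0.43], 0, 52],
    [[0, 0, 0.42], 0, 52],
    [[0, 0, 0.43], 0, 52],
    [[0, 0, 0], 0, 52],
  ],
)

```text
time_s: 20.23
position: [639.4, 304.3, 58.2]
tool_rot: [3.141, 0.003, 0.1]
contact_force: [0.1, 0.2, -0.6]
finger_gap: 51.9
grip_force: 0.0
```

```bash
python3 - <<'E'
from h import *
import pickle
np.set_printoptions(precision=1,suppress=True)
P=[telemetry.get_state()]
w=cam('wrist');P.append(telemetry.get_state());b=cam('top');P.append(telemetry.get_state())
for s in P:print(s['position'],s['tool_rot'],s['contact_force'],s['finger_gap'])
pickle.dump(w,open('w_m2.pkl','wb'))
im=w['img'].astype(int); 
# gear rim columns around fingers: print trace extents
for x in models.trace(w,'gear_medium')[:2]:
    print(x['extent'],x['confidence']); m=x['region']
    for r in range(170,260,8):
        c=np.nonzero(m[r])[0]; print(r,c.min() if len(c) else 0,c.max() if len(c) else 0,(c.min()+c.max())/2 if len(c) else 0)
    break
print(proj(w,P[1]['position']))
E
```

```text
[639.4 304.3  58.2] [3.1 0.  0.1] [ 0.1  0.2 -0.6] 51.936755403164106
[639.7 304.5  59.6] [3.1 0.  0.1] [-0.6  0.1 -0.9] 51.87169611239684
[640.3 304.8  61. ] [3.1 0.  0.1] [-0.3 -0.2  0.6] 51.76811121224662
[198.7, 213.8, 158.4, 150.7] 0.81
170 0 0 0
178 0 0 0
186 0 0 0
194 0 0 0
202 0 0 0
210 0 0 0
218 257 304 280.5
226 240 319 279.5
234 224 335 279.5
242 212 323 267.5
250 205 348 276.5
258 200 353 276.5
[[281.  253.4]]
```

Call:
jog_arm(
  motion=[
    [[-0.07, -0.03, 0], 0, 52],
    [[-0.07, 0, 0], 0, 52],
    [[-0.07, 0, 0], 0, 52],
    [[0, 0, 0], 0, 52],
  ],
)

```text
time_s: 20.72
position: [634.2, 305.3, 61.9]
tool_rot: [3.142, -0.002, 0.1]
contact_force: [0.5, -0.1, -0.0]
finger_gap: 52.1
grip_force: 0.6
```

Call:
jog_arm(
  motion=[
    [[-0.06, 0, 0], 0, 52],
    [[-0.06, 0, 0], 0, 52],
    [[0, 0, 0], 0, 52],
  ],
)

```text
time_s: 20.97
position: [632.9, 304.9, 62.0]
tool_rot: [-3.141, -0.007, 0.099]
contact_force: [9.6, 0.1, -1.6]
finger_gap: 51.6
grip_force: 4.8
```

Call:
jog_arm(
  motion=[
    [[0.13, 0, 0], 0, 52],
    [[0, 0, 0.12], 0, 52],
    [[0, 0, 0], 0, 52],
    [[-0.05, 0, 0], 0, 52],
    [[0, 0, 0], 0, 52],
  ],
)

```text
time_s: 21.38
position: [634.8, 305.5, 58.4]
tool_rot: [-3.141, -0.006, 0.1]
contact_force: [8.2, 1.5, 0.7]
finger_gap: 52.1
grip_force: 4.2
```

Call:
jog_arm(
  motion=[
    [[0.04, 0, 0], 0, 40],
    [[0, 0, 0], 0, 30],
    [[0, 0, 0], 0, 30],
    [[0, 0, 0], 0, 30],
    [[0, 0, 0], 0, 30],
  ],
)

```text
time_s: 21.8
position: [635.1, 305.2, 58.2]
tool_rot: [-3.142, -0.003, 0.1]
contact_force: [5.5, -1.3, 2.8]
finger_gap: 44.9
grip_force: 33.4
```

Call:
jog_arm(
  motion=[
    [[-0.08, 0, -0.17], 0, 30],
    [[-0.17, 0, -0.3], 0, 30],
    [[-0.22, 0, -0.38], 0, 30],
    [[-0.25, 0, -0.43], 0, 30],
    [[-0.25, 0, -0.43], 0, 30],
    [[-0.25, 0, -0.43], 0, 30],
    [[-0.1, 0, -0.6], 0, 30],
    [[0, 0, -0.9], 0, 30],
    [[0, 0, -1], 0, 30],
    [[0, 0, -1], 0, 30],
    [[0, 0, -0.8], 0, 30],
    [[0, 0, -0.5], 0, 30],
  ],
)

```text
time_s: 22.8
position: [593.5, 301.6, 268.8]
tool_rot: [-3.141, -0.001, 0.101]
contact_force: [0.7, -0.1, -6.9]
finger_gap: 45.0
grip_force: 33.1
```

```bash
cat > fit.py <<'E'
from h import *
from scipy.optimize import least_squares
def gear(H,p,y):
    c,s=np.cos(y),np.sin(y)
    ax=np.array([np.cos(p)*c,np.cos(p)*s,np.sin(p)]); u=np.array([-np.sin(p)*c,-np.sin(p)*s,np.cos(p)]); v=np.array([-s,c,0])
    return lambda aa,uu,vv: H+ax*(aa-16)+u*uu+v*vv
def held(a,w,name,R,H0,yaw):
    """fit hub-front centre and pitch to bottom/side silhouettes in scene and the lower rim in wrist"""
    ma=models.trace(a,name)[0]; mw=models.trace(w,name)[0]
    print(name,ma['extent'],ma['confidence'],mw['extent'],mw['confidence'])
    e=ma['extent'];f=mw['extent']
    def res(q):
        g=gear(q[:3],q[3],yaw); th=np.linspace(0,2*np.pi,73)
        r=np.array([g(k,R*np.sin(t),R*np.cos(t)) for k in (0,12) for t in th])
        S=proj(a,r);W=proj(w,r)
        return np.r_[S[:,0].min()-e[0],S[:,0].max()-e[0]-e[2],S[:,1].max()-e[1]-e[3],W[:,1].min()-f[1],(q[:3]-H0)/3,(q[3]-.52)*4]
    r=least_squares(res,np.r_[H0,.52]); print('H',r.x[:3].round(1),'pitch',np.degrees(r.x[3]).round(1),'rel',(r.x[:3]-H0).round(1),r.fun.round(1))
E
python3 - <<'E'
from fit import *
import pickle
np.set_printoptions(precision=1,suppress=True)
P=[telemetry.get_state()]
w=cam('wrist');a=cam('scene');P.append(telemetry.get_state())
for s in P:print(s['position'],s['tool_rot'],s['contact_force'],s['finger_gap'])
p=P[1]['position']; held(a,w,'gear_medium',51,p+[-4.5,-.4,8.5],.1)
plan([((679.5,-276,300),.095,21)],30,p=p)
E
```

```text
[593.5 301.6 268.8] [-3.1 -0.   0.1] [ 0.7 -0.1 -6.9] 45.04659802222952
[594.2 301.9 269.3] [-3.1 -0.   0.1] [ 0.9  0.6 -7.5] 44.77737640342048
gear_medium [376.2, 149.6, 46.4, 47.7] 0.65 [197.3, 203.6, 165.2, 163.8] 0.78
H [593.3 307.3 275.7] pitch 28.9 rel [ 3.6  5.8 -2.1] [-2.2  0.7 -1.2 -0.2  1.2  1.9 -0.7 -0.1]
[[[0.04,0.93,-0.05],0.0,30],[[0.04,0.93,-0.05],0.0,30],[[0.04,0.93,-0.05],0.0,30],[[0.04,0.93,-0.05],0.0,30],[[0.04,0.93,-0.05],0.0,30],[[0.04,0.93,-0.05],0.0,30],[[0.04,0.92,-0.05],0.0,30],[[0.04,0.93,-0.05],0.0,30],[[0.04,0.92,-0.05],0.01,30],[[0.04,0.92,-0.05],0.0,30],[[0.05,0.93,-0.05],0.01,30],[[0.05,0.92,-0.05],0.0,30]]
[[[0.05,0.93,-0.05],0.01,30],[[0.05,0.92,-0.05],0.0,30],[[0.04,0.93,-0.05],0.01,30],[[0.05,0.92,-0.05],0.0,30],[[0.05,0.93,-0.04],0.01,30],[[0.05,0.92,-0.05],0.0,30],[[0.04,0.93,-0.04],0.01,30],[[0.05,0.92,-0.05],0.0,30],[[0.04,0.93,-0.04],0.01,30]]
end [ 679.4 -276.1  299.9] 0.095
```

Call:
jog_arm(
  motion=[
    [[-0.01, 0.4, -0.05], 0, 30],
    [[-0.02, 0.7, -0.05], 0, 30],
    [[-0.02, 0.95, -0.05], 0, 30],
    [[-0.02, 0.95, -0.05], 0, 30],
    [[-0.02, 0.95, -0.05], 0, 30],
    [[-0.02, 0.95, -0.05], 0, 30],
    [[-0.02, 0.95, -0.05], 0, 30],
    [[-0.02, 0.95, -0.05], 0, 30],
    [[-0.02, 0.95, -0.05], 0, 30],
    [[-0.02, 0.95, -0.05], 0, 30],
    [[-0.02, 0.95, 0], 0, 30],
    [[-0.02, 0.95, 0], 0, 30],
  ],
)

```text
time_s: 24.0
position: [618.5, -17.7, 278.1]
tool_rot: [-3.141, 0.004, 0.1]
contact_force: [-0.2, -0.1, -7.8]
finger_gap: 44.9
grip_force: 33.1
```

Call:
jog_arm(
  motion=[
    [[-0.02, 0.95, 0], 0.02, 30],
    [[-0.02, 0.95, 0], 0.02, 30],
    [[-0.02, 0.95, 0], 0.02, 30],
    [[-0.03, 0.95, 0], 0, 30],
    [[-0.03, 0.95, 0], 0, 30],
    [[-0.03, 0.95, 0], 0, 30],
    [[-0.03, 0.95, 0], 0, 30],
    [[-0.03, 0.95, 0], 0, 30],
    [[-0.03, 0.8, 0], 0, 30],
    [[-0.02, 0.45, 0], 0, 30],
    [[0, 0, 0], 0, 30],
    [[0, 0, 0], 0, 30],
  ],
)

```text
time_s: 25.0
position: [636.6, -281.1, 278.4]
tool_rot: [-3.139, 0.003, 0.094]
contact_force: [-0.5, 0.4, -7.0]
finger_gap: 44.9
grip_force: 33.1
```

```bash
python3 - <<'E'
from h import *
P=[telemetry.get_state()]
for _ in range(2): cam('top');P.append(telemetry.get_state())
for s in P:print(s['position'].round(1),s['tool_rot'].round(3),s['contact_force'].round(1),s['finger_gap'])
p=P[-1]['position'];plan([((637.6,-280,216),.095,6)],30,p=p)
E
```

```text
[ 636.6 -281.1  278.4] [-3.139e+00  3.000e-03  9.400e-02] [-0.5  0.4 -7. ] 44.9226187309587
[ 636.9 -280.1  279.2] [-3.14e+00  2.00e-03  9.50e-02] [-0.7  0.4 -6.4] 44.9916504923107
[ 637.2 -279.6  279.8] [-3.14e+00  1.00e-03  9.60e-02] [ 0.2  0.2 -7.2] 44.84266699560361
[[[0.0,0.0,0.35],0.0,30],[[0.0,0.0,0.36],0.0,30],[[0.0,0.0,0.35],0.0,30],[[0.0,0.0,0.36],0.0,30],[[0.01,0.01,0.35],0.01,30],[[0.0,0.0,0.36],0.0,30]]
end [ 637.5 -279.9  215.9] 0.095
```

Call:
jog_arm(
  motion=[
    [[0, 0, 0.5], 0, 30],
    [[0, 0, 0.6], 0, 30],
    [[0, 0, 0.6], 0, 30],
    [[0, 0.01, 0.43], 0, 30],
    [[0, 0, 0], 0, 30],
    [[0, 0, 0], 0, 30],
    [[-0.21, 0, 0.1], 0, 30],
    [[-0.21, 0, 0.1], 0, 30],
    [[-0.21, 0, 0.1], 0, 30],
    [[-0.21, 0, 0.1], 0, 30],
    [[-0.21, 0, 0.1], 0, 30],
    [[0, 0, 0], 0, 30],
  ],
)

```text
time_s: 26.1
position: [605.1, -284.1, 202.3]
tool_rot: [3.141, -0.0, 0.095]
contact_force: [0.1, 0.2, -8.2]
finger_gap: 45.1
grip_force: 33.1
```

Call:
jog_arm(
  motion=[
    [[-0.21, 0, 0.1], 0, 30],
    [[-0.21, 0, 0.1], 0, 30],
    [[-0.21, 0, 0.1], 0, 30],
    [[-0.21, 0, 0.1], 0, 30],
    [[0, 0, 0], 0, 30],
  ],
)

```text
time_s: 26.52
position: [579.4, -286.6, 188.8]
tool_rot: [-3.141, 0.002, 0.094]
contact_force: [1.2, -0.2, -6.9]
finger_gap: 45.4
grip_force: 33.1
```

Call:
jog_arm(
  motion=[
    [[-0.25, 0, 0.12], 0, 30],
    [[-0.25, 0, 0.12], 0, 30],
    [[-0.25, 0, 0.12], 0, 30],
    [[-0.25, 0, 0.12], 0, 30],
    [[-0.25, 0, 0.13], 0, 30],
    [[-0.25, 0, 0.13], 0, 30],
    [[0, 0, 0], 0, 30],
  ],
)

```text
time_s: 27.1
position: [534.6, -290.8, 166.6]
tool_rot: [-3.141, 0.002, 0.094]
contact_force: [0.4, -0.3, -7.6]
finger_gap: 44.8
grip_force: 33.1
```

Call:
jog_arm(
  motion=[
    [[-0.09, 0, 0.08], 0, 30],
    [[-0.09, 0, 0.08], 0, 30],
    [[-0.06, 0, 0.08], 0, 30],
    [[0, 0, 0], 0, 30],
  ],
)

```text
time_s: 27.43
position: [528.5, -291.3, 159.6]
tool_rot: [-3.141, 0.001, 0.095]
contact_force: [0.4, -0.2, -8.1]
finger_gap: 44.9
grip_force: 33.0
```

Call:
jog_arm(
  motion=[
    [[-0.06, 0, 0.06], 0, 30],
    [[-0.06, 0, 0.06], 0, 30],
    [[-0.04, 0, 0.06], 0, 30],
    [[0, 0, 0], 0, 30],
  ],
)

```text
time_s: 27.77
position: [526.6, -291.7, 156.3]
tool_rot: [3.14, -0.007, 0.096]
contact_force: [7.8, 0.3, -3.7]
finger_gap: 45.1
grip_force: 33.0
```

Call:
jog_arm(
  motion=[
    [[0, 0, 0.06], 0, 30],
    [[0, 0, 0.05], 0, 30],
    [[0, 0, 0], 0, 53],
    [[0, 0, 0], 0, 53],
    [[0, 0, 0], 0, 53],
    [[0, 0, 0], 0, 53],
    [[-0.07, 0, 0], 0, 53],
    [[-0.07, 0, 0], 0, 53],
    [[0, 0, 0], 0, 53],
  ],
)

```text
time_s: 28.52
position: [525.4, -291.7, 154.8]
tool_rot: [3.138, -0.015, 0.098]
contact_force: [17.7, 1.7, -3.2]
finger_gap: 52.4
grip_force: 20.7
```

Call:
jog_arm(
  motion=[
    [[0.07, 0, 0], 0, 50],
    [[0.15, 0, 0], 0, 50],
    [[0.3, 0, 0], 0, 50],
    [[0.3, 0, -0.3], 0, 50],
    [[0.2, 0, -0.9], 0, 54],
    [[0, 0, -1], 0, 60],
    [[0, 0, -1], 0, 60],
    [[0, 0, -1], 0, 60],
    [[0, 0, -0.6], 0, 87.8],
    [[0, 0, 0], 0, 87.8],
  ],
)

```text
time_s: 29.35
position: [551.5, -290.0, 302.6]
tool_rot: [3.135, -0.008, 0.095]
contact_force: [0.3, -0.3, 1.3]
finger_gap: 70.1
grip_force: 0.0
```

```bash
cat > hung.py <<'E'
from h import *
def gearpts(x,R,off=-10):
    O=np.array([446.5,-297.8,130]);y=.095;c,sn=np.cos(y),np.sin(y);p=np.radians(25)
    ax=np.array([np.cos(p)*c,np.cos(p)*sn,np.sin(p)]);u=np.array([-np.sin(p)*c,-np.sin(p)*sn,np.cos(p)]);v=np.array([-sn,c,0])
    t=np.linspace(0,2*np.pi,73)
    return np.array([O+ax*(x+25+d)+u*(off+R*np.sin(k))+v*R*np.cos(k) for d in(0,12) for k in t])
def check(c,name,R,xs):
    d=models.spot_in(c,name)[:2]; print(c['name'],name,[(np.round(x['extent'],1),round(x['confidence'],2)) for x in d])
    for x in xs:
        q=proj(c,gearpts(x,R)); print(x,q.min(0),q.max(0)-q.min(0))
E
python3 - <<'E'
from hung import *
np.set_printoptions(precision=1,suppress=True)
w=cam('wrist');s=telemetry.get_state();b=cam('top');a=cam('scene')
print(s['position'],s['tool_rot'],s['contact_force'],s['finger_gap'])
save(w,'hm_w');save(a,'hm_s')
for c in (w,b): check(c,'gear_medium',51,(41,51))
check(w,'gear_large',60,(0,))
d=models.spot_in(a,'gear_small'); print([(np.round(x['extent'],1),round(x['confidence'],2)) for x in d])
plan([((585,292,230),.1,21)],87.8)
E
```

```text
[ 551.3 -289.8  299.4] [ 3.1 -0.   0.1] [ 0.4 -0.4 -1. ] 73.70706486088787
wrist gear_medium [(array([237.8, 200.2,  84. ,  69.3]), 0.61)]
41 [232.6 199.3] [90.6 69.7]
51 [231.7 192.9] [92.5 69.6]
top gear_medium [(array([426.3, 206.2,  41.9,  21.4]), 0.67)]
41 [423.9 208. ] [47.4 16.8]
51 [424. 204.] [47.5 16.5]
wrist gear_large [(array([229.2, 240.6,  97.7,  56.5]), 0.77)]
0 [228.6 219. ] [98.8 80.6]
[(array([310.7, 158.1,  30.4,  25.2]), 0.97), (array([271. , 193.2,  36.3,  31.8]), 0.89), (array([350.2, 198.6,  34.9,  33.5]), 0.81), (array([364.3, 154.2,  29.6,  22.4]), 0.79), (array([285.7, 235.8,  35.9,  29.5]), 0.72), (array([ 86.2, 190.4,  56.5,  33.9]), 0.47)]
[[[0.14,-0.91,0.1],-0.0,87.8],[[0.14,-0.91,0.1],-0.0,87.8],[[0.14,-0.91,0.1],-0.0,87.8],[[0.14,-0.91,0.1],-0.0,87.8],[[0.14,-0.91,0.1],-0.0,87.8],[[0.14,-0.91,0.1],-0.0,87.8],[[0.14,-0.91,0.1],-0.0,87.8],[[0.14,-0.91,0.1],-0.0,87.8],[[0.14,-0.91,0.1],-0.0,87.8],[[0.14,-0.92,0.1],-0.0,87.8],[[0.15,-0.91,0.1],-0.01,87.8],[[0.15,-0.92,0.1],-0.0,87.8]]
[[[0.15,-0.91,0.1],-0.01,87.8],[[0.15,-0.92,0.1],-0.0,87.8],[[0.14,-0.91,0.1],-0.01,87.8],[[0.15,-0.92,0.1],-0.0,87.8],[[0.15,-0.91,0.1],-0.01,87.8],[[0.15,-0.92,0.1],-0.0,87.8],[[0.14,-0.91,0.11],-0.01,87.8],[[0.15,-0.92,0.1],-0.0,87.8],[[0.14,-0.91,0.11],-0.01,87.8]]
end [585.  292.  229.9] 0.1
```

Call:
jog_arm(
  motion=[
    [[0.01, -0.5, 0], 0, 87.8],
    [[0.02, -0.8, 0], 0, 87.8],
    [[0.03, -0.95, 0], 0, 87.8],
    [[0.03, -0.95, 0], 0, 87.8],
    [[0.03, -0.95, 0], 0, 87.8],
    [[0.03, -0.95, 0], 0, 87.8],
    [[0.03, -0.95, 0], 0, 87.8],
    [[0.03, -0.95, 0], 0, 87.8],
    [[0.03, -0.95, 0], 0, 87.8],
    [[0.03, -0.95, 0], 0, 87.8],
    [[0.03, -0.95, 0], 0, 87.8],
    [[0.03, -0.95, 0], 0, 87.8],
  ],
)

```text
time_s: 30.7
position: [528.4, 36.3, 295.2]
tool_rot: [-3.141, 0.0, 0.096]
contact_force: [0.5, 0.2, -0.2]
finger_gap: 87.8
grip_force: 0.0
```

Call:
jog_arm(
  motion=[
    [[0.03, -0.95, 0.1], -0.02, 87.8],
    [[0.03, -0.95, 0.2], -0.02, 87.8],
    [[0.03, -0.95, 0.3], -0.02, 87.8],
    [[0.03, -0.95, 0.3], 0, 87.8],
    [[0.03, -0.95, 0.3], 0, 87.8],
    [[0.03, -0.95, 0.4], 0, 87.8],
    [[0.03, -0.9, 0.4], 0, 87.8],
    [[0.03, -0.7, 0.5], 0, 87.8],
    [[0.04, -0.4, 0.6], 0, 87.8],
    [[0.04, -0.1, 0.8], 0, 87.8],
    [[0, 0, 0.8], 0, 87.8],
    [[0, 0, 0.5], 0, 87.8],
  ],
)

```text
time_s: 31.7
position: [513.7, 268.7, 136.0]
tool_rot: [3.141, 0.004, 0.102]
contact_force: [-0.2, -0.7, 0.4]
finger_gap: 87.9
grip_force: 0.0
```

```bash
python3 - <<'E'
from fit import *
import pickle
np.set_printoptions(precision=1,suppress=True)
P=[]
for i in range(3): w=cam('wrist');P.append(telemetry.get_state())
for s in P:print(s['position'],s['tool_rot'].round(3),s['contact_force'],s['finger_gap'])
pickle.dump(w,open('w_s.pkl','wb'));save(w,'w_s')
iHE=np.linalg.inv(np.array(w['hand_eye']))
def tp(X):
    c=dict(w);c['R'],c['t']=iHE[:3,:3],iHE[:3,3];return proj(c,X)
print('tcp line',tp([[0,0,0],[0,0,30],[0,0,60],[0,44,0],[0,-44,0],[0,44,60],[0,-44,60]]))
for x in models.trace(w,'gear_small')[:2]:
    print(x['extent'],x['confidence']); m=x['region']
    for r in range(150,280,10):
        c=np.nonzero(m[r])[0]
        if len(c): print(r,c.min(),c.max(),(c.min()+c.max())/2)
p=P[-1]['position']
for H in [(520,293.8,59)]:
    g=gear(np.array(H),np.radians(30),.1); q=np.array([g(k,43*np.sin(t),43*np.cos(t)) for k in(0,12) for t in np.linspace(0,6.28,73)])
    q=proj(w,q);print(q.min(0),q.max(0)-q.min(0))
E
```

```text
[512.8 267.9 133.1] [3.1 0.  0.1] [ 0.3  0.  -2.7] 87.5599760191383
[513.2 267.9 135.2] [3.1 0.  0.1] [-0.4  0.3 -0.3] 87.95413066450763
[514.2 268.  137.8] [3.1 0.  0.1] [-0.5  0.5  1.6] 87.92857854525795
tcp line [[281.5 253. ]
 [281.3 236.1]
 [281.1 223.4]
 [353.7 253. ]
 [209.2 252.9]
 [335.5 223.4]
 [226.7 223.3]]
[393.9, 246.7, 73.0, 45.9] 0.97
250 404 452 428.0
260 391 461 426.0
270 400 433 416.5
[157.2, 328.1, 41.5, 44.3] 0.94
[201.1 178.3] [100.5  80.9]
```

Call:
jog_arm(
  motion=[
    [[0, -0.4, 0.3], 0, 87.8],
    [[0, -0.43, 0.4], 0, 87.8],
    [[0, 0, 0.3], 0, 87.8],
    [[0, 0, 0], 0, 87.8],
    [[0, 0, 0], 0, 87.8],
    [[0, 0, 0], 0, 87.8],
  ],
)

```text
time_s: 32.4
position: [513.4, 292.7, 109.5]
tool_rot: [3.141, 0.0, 0.1]
contact_force: [0.6, -0.3, -0.1]
finger_gap: 87.6
grip_force: 0.0
```

```bash
python3 - <<'E'
from fit import *
import pickle
np.set_printoptions(precision=1,suppress=True)
P=[]
for i in range(3): w=cam('wrist');P.append(telemetry.get_state())
for s in P:print(s['position'],s['tool_rot'].round(3),s['contact_force'],s['finger_gap'])
pickle.dump(w,open('w_s.pkl','wb'));save(w,'w_s')
for x in models.trace(w,'gear_small')[:4]:
    e=x['extent']; print(e,x['confidence']); m=x['region']
    if abs(e[0]+e[2]/2-281)<40:
      for r in range(160,280,10):
        c=np.nonzero(m[r])[0]
        if len(c): print(r,c.min(),c.max(),(c.min()+c.max())/2)
hsv=cv2.cvtColor(w['img'],cv2.COLOR_RGB2HSV); m=cv2.inRange(hsv,(12,110,60),(32,255,255))
for r in range(160,280,10):
    c=np.nonzero(m[r,180:380])[0]+180
    if len(c)>5: print('hsv',r,c.min(),c.max(),(c.min()+c.max())/2)
g=gear(np.array((520,293.8,59)),np.radians(30),.1); q=np.array([g(k,43*np.sin(t),43*np.cos(t)) for k in(0,12) for t in np.linspace(0,6.28,73)])
q=proj(w,q);print(q.min(0),q.max(0)-q.min(0))
E
```

```text
[513.6 292.6 110. ] [-3.1 -0.   0.1] [-1.   0.5  1.5] 88.17019414582019
[513.7 292.6 110.2] [-3.1 -0.   0.1] [ 0.7 -1.   0.3] 87.79415576291666
[513.8 292.6 110.2] [-3.1 -0.   0.1] [-0.8  0.   0.6] 87.66927399028545
[155.4, 340.7, 60.9, 31.3] 0.91
[420.4, 258.6, 73.9, 33.8] 0.89
[294.6, 357.0, 43.3, 5.1] 0.83
[441.8, 112.8, 110.2, 106.8] 0.63
hsv 190 262 298 280.0
hsv 200 247 312 279.5
hsv 210 230 326 278.0
hsv 220 227 332 279.5
hsv 230 225 333 279.0
hsv 240 227 331 279.0
hsv 250 230 328 279.0
hsv 260 238 319 278.5
hsv 270 252 304 278.0
[225.1 187. ] [110.6  91.7]
```

Call:
jog_arm(
  motion=[
    [[-0.05, -0.05, 0.4], 0, 87.8],
    [[0, 0, 0.5], 0, 87.8],
    [[0, 0, 0.45], 0, 87.8],
    [[0, 0, 0], 0, 87.8],
    [[0, 0, 0], 0, 87.8],
  ],
)

```text
time_s: 33.02
position: [510.8, 293.6, 67.3]
tool_rot: [3.14, 0.003, 0.1]
contact_force: [0.8, 0.4, 0.2]
finger_gap: 87.9
grip_force: 0.0
```

Call:
jog_arm(
  motion=[
    [[0, 0, 0], 0, 84],
    [[0, 0, 0], 0, 82],
    [[0, 0, 0], 0, 80],
    [[0, 0, 0], 0, 78],
  ],
)

```text
time_s: 33.35
position: [512.2, 293.9, 69.9]
tool_rot: [3.141, -0.001, 0.1]
contact_force: [0.4, -2.4, 0.6]
finger_gap: 78.4
grip_force: 1.0
```

Call:
jog_arm(
  motion=[
    [[0, 0, 0], 0, 76],
    [[0, 0, 0], 0, 75],
    [[0, 0, 0], 0, 75],
  ],
)

```text
time_s: 33.6
position: [512.3, 293.6, 69.4]
tool_rot: [3.141, -0.001, 0.1]
contact_force: [2.5, -2.9, 1.7]
finger_gap: 75.4
grip_force: 20.1
```

Call:
jog_arm(
  motion=[
    [[0, 0.01, 0], 0, 87.8],
    [[0, 0, 0], 0, 87.8],
    [[0, 0, 0], 0, 87.8],
    [[0, 0, 0], 0, 87.8],
    [[0, 0, 0.13], 0, 87.8],
    [[0, 0, 0.13], 0, 87.8],
    [[0, 0, 0], 0, 87.8],
  ],
)

```text
time_s: 34.18
position: [511.1, 293.6, 59.8]
tool_rot: [3.141, 0.002, 0.1]
contact_force: [-0.9, 0.0, -1.2]
finger_gap: 88.2
grip_force: 0.0
```

Call:
jog_arm(
  motion=[
    [[0, 0, 0.12], 0, 87.8],
    [[0, 0, 0.12], 0, 87.8],
    [[0, 0, 0], 0, 87.8],
  ],
)

```text
time_s: 34.43
position: [511.3, 293.6, 52.9]
tool_rot: [3.141, 0.001, 0.1]
contact_force: [0.0, -0.1, -0.3]
finger_gap: 87.9
grip_force: 0.0
```

Call:
jog_arm(
  motion=[
    [[0, 0, 0.12], 0, 87.8],
    [[0, 0, 0.12], 0, 87.8],
    [[0, 0, 0], 0, 87.8],
    [[0, 0, 0], 0, 70],
    [[0, 0, 0], 0, 70],
    [[0, 0, 0], 0, 70],
    [[0, 0, 0], 0, 70],
  ],
)

```text
time_s: 35.02
position: [511.5, 293.5, 46.3]
tool_rot: [3.141, 0.001, 0.1]
contact_force: [-0.4, 0.4, -3.8]
finger_gap: 85.4
grip_force: 30.0
```

Call:
jog_arm(
  motion=[
    [[-0.08, 0, -0.17], 0, 70],
    [[-0.17, 0, -0.3], 0, 70],
    [[-0.22, 0, -0.38], 0, 70],
    [[-0.25, 0, -0.43], 0, 70],
    [[-0.25, 0, -0.43], 0, 70],
    [[-0.25, 0, -0.43], 0, 70],
    [[-0.1, 0, -0.6], 0, 70],
    [[0, 0, -0.9], 0, 70],
    [[0, 0, -1], 0, 70],
    [[0, 0, -1], 0, 70],
    [[0, 0, -1], 0, 70],
    [[0, 0, -0.8], 0, 70],
  ],
)

```text
time_s: 36.02
position: [471.6, 289.8, 274.4]
tool_rot: [-3.14, -0.003, 0.101]
contact_force: [0.2, -0.5, -6.6]
finger_gap: 85.4
grip_force: 30.0
```

```bash
python3 - <<'E'
from fit import *
import pickle
np.set_printoptions(precision=1,suppress=True)
P=[]
for n in ('wrist','scene','top'): P.append(cam(n)); s=telemetry.get_state();print(s['position'],s['contact_force'],s['finger_gap'])
w,a,b=P; pickle.dump(P,open('held_s.pkl','wb'));save(w,'hs_w');save(a,'hs_s')
hsv=cv2.cvtColor(w['img'],cv2.COLOR_RGB2HSV); m=cv2.inRange(hsv,(12,110,60),(32,255,255)); m[300:]=0;m[:,:150]=0;m[:,400:]=0
ys,xs=np.nonzero(m);print('w brass',xs.min(),xs.max(),np.percentile(ys,.3),np.percentile(ys,99.7))
hsv=cv2.cvtColor(a['img'],cv2.COLOR_RGB2HSV); m=cv2.inRange(hsv,(12,110,60),(32,255,255));c=proj(a,s['position'])[0].astype(int);print(c)
M=np.zeros_like(m);M[c[1]-40:c[1]+45,c[0]-45:c[0]+45]=m[c[1]-40:c[1]+45,c[0]-45:c[0]+45]
n,l,st,_=cv2.connectedComponentsWithStats(M);print(st[1:][st[1:,4]>20])
for pit in (15,25,30,35,45):
    p=s['position']; q=np.radians(pit); G=p+np.array([0,0,8]); y=.1
    # rotate about grip point at a=6,u=0 ~ (p+(.0,0,8.5)); H16 = 10 along axis
    H=G+10*np.array([np.cos(q)*np.cos(y),np.cos(q)*np.sin(y),np.sin(q)])
    g=gear(H,q,y); r=np.array([g(k,43*np.sin(t),43*np.cos(t)) for k in(0,12) for t in np.linspace(0,6.28,73)])
    A=proj(a,r);W=proj(w,r);print(pit,'scene',A.min(0),A.max(0),'wrist',W.min(0),W.max(0),'bore w',proj(w,[g(16,-16,0),g(16,16,0)])[:,1])
E
```

```text
[472.4 290.3 279.8] [-0.5 -0.4 -1.5] 84.93057462115272
[472.8 290.5 277.2] [ 0.5  0.6 -5.7] 85.10492791628509
[472.5 290.2 273.5] [ 0.7 -0.6 -7.2] 85.15245775799544
w brass 150 358 142.0 298.0
[374 134]
[[ 361   95   30    7   54]
 [ 358  110   40   41 1146]]
15 scene [355.1 111.4] [394.7 151. ] wrist [204.2 210.8] [357.9 324.7] bore w [226.9 260.5]
25 scene [355.1 110.8] [394.7 151.8] wrist [204.2 202.6] [357.8 332. ] bore w [225.1 266.8]
30 scene [355.1 110.8] [394.7 152. ] wrist [204.2 198.9] [357.8 334.4] bore w [224.4 269.8]
35 scene [355.  110.9] [394.7 152. ] wrist [204.3 195.5] [357.7 336. ] bore w [224.1 272.7]
45 scene [354.9 110.8] [394.9 152. ] wrist [204.5 189.5] [357.5 337.1] bore w [224.  277.9]
```

```bash
python3 - <<'E'
from h import *
im=cv2.imread('pics/hs_w.png');hsv=cv2.cvtColor(im,cv2.COLOR_BGR2HSV); m=cv2.inRange(hsv,(12,100,50),(34,255,255))
for c in (262,272,281,290,300):
    r=np.nonzero(m[:,c])[0]; print(c, r[:3], ''.join('#' if m[k,c] else '.' for k in range(150,310,2)))
plan([((637.6-13,-280-1.2,290),.095,21)],70,p=(472.5,290.2,275),yaw=.1)
E
```

```text
262 [205 206 207] ............................###############################################.....
272 [204 205 206] ...........................###############################..###############.....
281 [204 205 206] ...........................##############################...###############.....
290 [204 205 206] ...........................###############################..###############.....
300 [206 207 208] ............................###############################################.....
[[[0.15,0.93,-0.02],0.0,70],[[0.15,0.93,-0.02],0.0,70],[[0.15,0.93,-0.02],0.0,70],[[0.15,0.93,-0.02],0.0,70],[[0.15,0.93,-0.02],0.0,70],[[0.15,0.93,-0.02],0.0,70],[[0.15,0.93,-0.03],0.0,70],[[0.15,0.92,-0.02],0.0,70],[[0.15,0.93,-0.03],0.0,70],[[0.15,0.92,-0.02],0.0,70],[[0.15,0.93,-0.03],0.01,70],[[0.15,0.92,-0.02],0.0,70]]
[[[0.15,0.93,-0.03],0.01,70],[[0.15,0.92,-0.02],0.0,70],[[0.15,0.93,-0.03],0.01,70],[[0.15,0.92,-0.02],0.0,70],[[0.15,0.92,-0.03],0.01,70],[[0.15,0.93,-0.02],0.0,70],[[0.16,0.92,-0.03],0.01,70],[[0.15,0.93,-0.02],0.0,70],[[0.16,0.92,-0.03],0.01,70]]
end [ 624.7 -281.1  290. ] 0.095
```

Call:
jog_arm(
  motion=[
    [[0.07, 0.4, -0.03], 0, 70],
    [[0.11, 0.7, -0.03], 0, 70],
    [[0.15, 0.95, -0.03], 0, 70],
    [[0.15, 0.95, -0.03], 0, 70],
    [[0.15, 0.95, -0.03], 0, 70],
    [[0.15, 0.95, -0.03], 0, 70],
    [[0.15, 0.95, -0.03], 0, 70],
    [[0.15, 0.95, -0.03], 0, 70],
    [[0.15, 0.95, -0.03], 0, 70],
    [[0.15, 0.95, -0.03], 0, 70],
    [[0.15, 0.95, -0.03], 0, 70],
    [[0.15, 0.95, -0.03], 0, 70],
  ],
)

```text
time_s: 37.17
position: [553.4, -23.5, 277.8]
tool_rot: [-3.141, 0.005, 0.1]
contact_force: [-0.2, 0.1, -6.6]
finger_gap: 85.0
grip_force: 30.0
```

Call:
jog_arm(
  motion=[
    [[0.16, 0.95, 0], 0.02, 70],
    [[0.16, 0.95, 0], 0.02, 70],
    [[0.16, 0.95, 0], 0.02, 70],
    [[0.16, 0.95, 0], 0, 70],
    [[0.16, 0.95, 0], 0, 70],
    [[0.16, 0.95, 0], 0, 70],
    [[0.16, 0.95, 0], 0, 70],
    [[0.16, 0.95, 0], 0, 70],
    [[0.18, 0.75, 0], 0, 70],
    [[0.18, 0.45, 0], 0, 70],
    [[0, 0, 0], 0, 70],
    [[0, 0, 0], 0, 70],
  ],
)

```text
time_s: 38.17
position: [627.8, -280.6, 277.0]
tool_rot: [-3.138, 0.005, 0.094]
contact_force: [-0.2, -0.5, -5.7]
finger_gap: 85.2
grip_force: 30.0
```

```bash
python3 - <<'E'
from h import *
P=[]
for _ in range(3): cam('top');P.append(telemetry.get_state())
for s in P:print(s['position'].round(1),s['tool_rot'].round(3),s['contact_force'].round(1),s['finger_gap'])
plan([((625.6,-281.1,209.5),.095,6)],70,p=P[-1]['position'])
E
```

```text
[ 627.9 -279.7  278.1] [-3.139  0.004  0.095] [ 0.7  0.2 -5.9] 85.34383377591394
[ 628.1 -279.1  279.1] [-3.14e+00  3.00e-03  9.50e-02] [ 0.1 -0.  -5.6] 85.29902673575923
[ 628.2 -278.8  280. ] [-3.14e+00  1.00e-03  9.60e-02] [ 0.3  0.4 -5.8] 85.2551467458995
[[[-0.02,0.01,0.39],0.0,70],[[-0.01,0.01,0.39],0.0,70],[[-0.02,0.01,0.39],0.0,70],[[-0.01,0.01,0.39],0.0,70],[[-0.02,0.01,0.39],0.0,70],[[-0.01,0.02,0.4],0.01,70]]
end [ 625.7 -281.1  209.5] 0.095
```

Call:
jog_arm(
  motion=[
    [[-0.02, 0.02, 0.5], 0, 70],
    [[-0.02, 0.02, 0.6], 0, 70],
    [[-0.02, 0.02, 0.6], 0, 70],
    [[-0.02, 0.01, 0.5], 0, 70],
    [[0, 0, 0.15], 0, 70],
    [[0, 0, 0], 0, 70],
    [[0, 0, 0], 0, 70],
    [[-0.21, 0, 0.1], 0, 70],
    [[-0.21, 0, 0.1], 0, 70],
    [[-0.21, 0, 0.1], 0, 70],
    [[-0.21, 0, 0.1], 0, 70],
    [[0, 0, 0], 0, 70],
  ],
)

```text
time_s: 39.32
position: [600.2, -284.6, 198.3]
tool_rot: [3.142, 0.001, 0.094]
contact_force: [-0.5, -0.2, -6.8]
finger_gap: 85.3
grip_force: 30.0
```

Call:
jog_arm(
  motion=[
    [[-0.21, 0, 0.1], 0, 70],
    [[-0.21, 0, 0.1], 0, 70],
    [[-0.21, 0, 0.1], 0, 70],
    [[0, 0, 0], 0, 70],
  ],
)

```text
time_s: 39.65
position: [581.2, -286.3, 188.5]
tool_rot: [-3.141, 0.002, 0.094]
contact_force: [0.7, -0.9, -6.2]
finger_gap: 85.3
grip_force: 30.0
```

Call:
jog_arm(
  motion=[
    [[-0.24, 0, 0.11], 0, 70],
    [[-0.24, 0, 0.11], 0, 70],
    [[-0.24, 0, 0.12], 0, 70],
    [[-0.1, 0, 0.08], 0, 70],
    [[-0.1, 0, 0.08], 0, 70],
    [[0, 0, 0], 0, 70],
  ],
)

```text
time_s: 40.15
position: [554.5, -288.8, 173.8]
tool_rot: [-3.141, 0.001, 0.095]
contact_force: [0.6, 0.2, -6.4]
finger_gap: 84.9
grip_force: 30.0
```

Call:
jog_arm(
  motion=[
    [[-0.07, 0, 0.07], 0, 70],
    [[-0.07, 0, 0.07], 0, 70],
    [[0, 0, 0], 0, 70],
  ],
)

```text
time_s: 40.4
position: [550.8, -289.1, 169.8]
tool_rot: [-3.141, 0.0, 0.095]
contact_force: [0.2, -0.7, -6.1]
finger_gap: 85.2
grip_force: 30.0
```

Call:
jog_arm(
  motion=[
    [[-0.06, 0, 0.06], 0, 70],
    [[-0.06, 0, 0.06], 0, 70],
    [[0, 0, 0], 0, 70],
  ],
)

```text
time_s: 40.65
position: [550.4, -289.2, 168.5]
tool_rot: [3.139, -0.008, 0.097]
contact_force: [10.1, 0.5, -2.9]
finger_gap: 85.2
grip_force: 30.0
```

Call:
jog_arm(
  motion=[
    [[0.04, 0, 0.08], 0, 70],
    [[0, 0, 0.07], 0, 70],
    [[0, 0, 0], 0, 70],
  ],
)

```text
time_s: 40.9
position: [551.1, -289.3, 164.7]
tool_rot: [3.139, -0.007, 0.096]
contact_force: [8.0, 1.6, 1.1]
finger_gap: 85.2
grip_force: 30.0
```

Call:
jog_arm(
  motion=[
    [[0, 0, 0], 0, 87.8],
    [[0, 0, 0], 0, 87.8],
    [[0, 0, 0], 0, 87.8],
    [[0, 0, 0], 0, 87.8],
  ],
)

```text
time_s: 41.23
position: [548.4, -289.6, 162.4]
tool_rot: [3.141, -0.0, 0.095]
contact_force: [0.5, -0.4, -0.4]
finger_gap: 88.0
grip_force: 0.0
```

Free of contact. I raise slowly first.

Call:
jog_arm(
  motion=[
    [[0, 0, -0.15], 0, 87.8],
    [[0, 0, -0.15], 0, 87.8],
    [[0, 0, -0.2], 0, 87.8],
    [[0, 0, -0.2], 0, 87.8],
    [[0, 0, 0], 0, 87.8],
  ],
)

```text
time_s: 41.65
position: [549.1, -289.7, 185.4]
tool_rot: [3.14, -0.002, 0.095]
contact_force: [0.2, 0.2, 0.7]
finger_gap: 87.6
grip_force: 0.0
```

Call:
jog_arm(
  motion=[
    [[0, 0, -0.5], 0, 87.8],
    [[0, 0, -0.9], 0, 87.8],
    [[0, 0, -1], 0, 87.8],
    [[0, 0, -1], 0, 87.8],
    [[0.3, 0, -0.6], 0, 60],
    [[0, 0, 0], 0, 60],
    [[0, 0, 0], 0, 60],
    [[0, 0, 0], 0, 60],
  ],
)

```text
time_s: 42.32
position: [557.4, -288.5, 301.5]
tool_rot: [-3.14, 0.002, 0.095]
contact_force: [-0.7, 0.7, -0.3]
finger_gap: 64.6
grip_force: 0.0
```

```bash
python3 - <<'E'
from hung import *
np.set_printoptions(precision=1,suppress=True)
w=cam('wrist');w=cam('wrist');s=telemetry.get_state();b=cam('top');a=cam('scene')
print(s['position'],s['tool_rot'],s['contact_force'],s['finger_gap'])
save(w,'fin_w');save(a,'fin_s');save(b,'fin_t')
hsv=cv2.cvtColor(w['img'],cv2.COLOR_RGB2HSV); m=cv2.inRange(hsv,(12,100,50),(34,255,255));m[300:]=0
q=proj(w,gearpts(82,43));q2=proj(w,gearpts(86,43));q3=proj(w,gearpts(90,43));print('pred',q.min(0),q.max(0),q2.min(0),q3.min(0))
m[:,:200]=0;m[:,360:]=0;n,l,st,_=cv2.connectedComponentsWithStats(m);print(st[1:][st[1:,4]>50])
check(w,'gear_medium',51,(41,));check(b,'gear_medium',51,(41,));check(b,'gear_small',43,(82,));
E
```

```text
[ 557.  -288.4  300.8] [-3.1  0.   0.1] [ 0.2  0.6 -0.6] 60.63978428740243
pred [238.4 178.9] [321.5 239.9] [238.  175.9] [237.7 173. ]
[[ 239  179   83   64 3732]]
wrist gear_medium [(array([235. , 220.8,  90.4,  52.3]), 0.76)]
41 [234.6 202.4] [90.7 71.1]
top gear_medium [(array([425.6, 206.1,  41.9,  21.4]), 0.96)]
41 [423.9 208. ] [47.4 16.8]
top gear_small [(array([429.4, 192.1,  41.5,  23.2]), 0.89), (array([258.3, 183.2,  31.3,  29.6]), 0.87)]
82 [427.8 192.4] [40.4 13.8]
```

Call:
jog_arm(
  motion=[
    [[0.33, 0, 0.5], 0, 62],
    [[0.33, 0, 0.8], 0, 62],
    [[0.02, 0.03, 0.9], 0, 62],
    [[0, 0, 0.9], 0, 62],
    [[0, 0, 0.7], 0, 62],
    [[0, 0, 0.4], 0, 62],
    [[0, 0, 0], 0, 62],
  ],
)

```text
time_s: 43.25
position: [576.7, -286.8, 173.0]
tool_rot: [-3.138, 0.005, 0.095]
contact_force: [-0.0, 0.8, -0.3]
finger_gap: 62.1
grip_force: 0.0
```

Call:
jog_arm(
  motion=[
    [[-0.12, 0, 0], 0, 62],
    [[-0.1, 0, 0], 0, 62],
    [[-0.07, 0, 0], 0, 62],
    [[0, 0, 0], 0, 62],
  ],
)

```text
time_s: 43.58
position: [569.4, -288.8, 179.3]
tool_rot: [3.14, -0.003, 0.095]
contact_force: [-0.1, -1.0, 0.1]
finger_gap: 61.9
grip_force: 0.0
```

Call:
jog_arm(
  motion=[
    [[-0.1, 0, 0.05], 0, 62],
    [[-0.08, 0, 0.05], 0, 62],
    [[-0.06, 0, 0], 0, 62],
    [[0, 0, 0], 0, 62],
  ],
)

```text
time_s: 43.92
position: [567.0, -288.7, 178.1]
tool_rot: [3.137, -0.015, 0.097]
contact_force: [15.4, 0.7, 5.1]
finger_gap: 61.9
grip_force: 8.3
```

Call:
jog_arm(
  motion=[
    [[0.2, 0, 0], 0, 62],
    [[0.3, 0, 0], 0, 62],
    [[0.2, 0, -0.5], 0, 62],
    [[0, 0, -0.9], 0, 62],
    [[0, 0, -1], 0, 62],
    [[0, 0, -1], 0, 62],
    [[0, 0, -0.6], 0, 62],
    [[0, 0, 0], 0, 62],
    [[0, 0, 0], 0, 62],
  ],
)

```text
time_s: 44.67
position: [583.4, -287.2, 294.5]
tool_rot: [3.141, -0.001, 0.095]
contact_force: [0.2, -0.4, -0.2]
finger_gap: 62.0
grip_force: 0.0
```

```bash
python3 - <<'E'
from hung import *
np.set_printoptions(precision=1,suppress=True)
w=cam('wrist');w=cam('wrist');s=telemetry.get_state();b=cam('top')
print(s['time_s'],s['position'],s['contact_force'])
hsv=cv2.cvtColor(w['img'],cv2.COLOR_RGB2HSV); m=cv2.inRange(hsv,(12,100,50),(34,255,255));m[300:]=0;m[:,:200]=0;m[:,360:]=0
n,l,st,_=cv2.connectedComponentsWithStats(m);print(st[1:][st[1:,4]>50])
for x in (78,82,86): q=proj(w,gearpts(x,43));print(x,q.min(0),q.max(0))
for n,o in (('jar',[114,218,38,32]),('spray_can',[311,249,35,28]),('case_tube',[322,191,12,15])): print(n,o,[np.round(x['extent']) for x in models.spot_in(b,n)[:1]])
E
```

```text
44.7667 [ 582.8 -286.9  291.4] [ 0.6 -0.6 -0.4]
[[ 238  203   83   66 3986]]
78 [237.4 205.3] [320.1 271.5]
82 [237.  202.6] [320.5 268.8]
86 [236.6 199.8] [320.8 266.1]
jar [114, 218, 38, 32] [array([112., 215.,  39.,  32.])]
spray_can [311, 249, 35, 28] [array([308., 251.,  40.,  26.])]
case_tube [322, 191, 12, 15] [array([320., 191.,  17.,  14.])]
```

All gears are home and the bystanders haven't moved, so I hand in.

```bash
python3 -c "
from rig import bot; print(bot.sign_off())"
```

```text
the job is handed in; nothing more can be done
None
```

The large, medium and small gears hang on the hook in that order, boss first and each pushed home; camera checks fit that and show the bystanders unmoved. I handed the job in at about 45 s, and the sign-off gave no verdict.

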